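# Fetch the padlock from behind the row

## Robot

A 7-joint arm with a two-finger parallel gripper is mounted at the origin on the work surface. World frame = base frame: x ahead of the robot, y to its left, z up, the work surface at z = 0. Lengths are in mm, angles in rad, forces in N, time in s.
With the tool pointing down it reaches from about 400 to 875 mm from the base axis. Payload 4.4 kg.
Tool frame: the origin (TCP) lies midway between the tips of the shut fingers; the grasp point (between the pads) lies 19 mm behind it; z points along the fingers, y is the line along which they close (so a half turn about z gives the same grasp; the last joint's range is limited). The gripper opens to 85 mm and grips with 20 to 120 N. Pads are 22 mm wide; open, the fingers measure 114 mm over their backs; the gripper's body (76 mm by 85 mm) begins 54 mm behind the grasp point. The pads swing forward as they close: fully open they stand 13 mm farther back than shut.
Start: joints at [1.118, 0.628, 0.038, 1.517, -0.027, 0.996, -0.02], TCP at [245.227, -601.982, 194.713] pointing down, gripper open.
Joint ranges: [-3.06, 3.06], [-0.37, 2.12], [-1.25, 1.32], [0.18, 2.47], [-1.1, 4.24], [0.23, 1.98], [-2.94, 2.94]. Speed limits (rad/s): [2.57, 2.57, 3.14, 3.14, 3.14, 3.14, 3.14].

## Interface

Orientations are given as [roll, pitch, yaw] about the fixed x, y, z axes, in that order (R = Rz(yaw) Ry(pitch) Rx(roll)).
In Python, from cell import ctrl, get_image, get_calibration gives the robot as it stands.
- The arm moves only by the shell command python3 -m creep 'ROWS'. ROWS is JSON, a list of rows, each an object of numbers: "dx", "dy", "dz": the shift along the world's x, y, z normalised to -1 to 1, where 1 is 0.4 m; "rx", "ry", "rz": the turn, a rotation vector about the world's x, y, z normalised to -1 to 1, where 1 is 2 pi rad; "grip": the closure, from -1 (fully open) to 1 (shut). A call has exactly 5 rows; each row is the pose to reach, as a shift and turn from the pose commanded when the call began, turning the shorter way round; what a row does not reach only later rows make up. A row lasts 1/8 s, in which the tool goes at most 62.5 mm and 10.7 degrees, less where a joint would pass 70% of its speed; a pose out of reach is approached as far as the arm can. A call with a number of a shift or a turn outside -1 to 1 is refused whole. A call with a gripper value outside its range is refused whole. The fingers move at their own pace and stop on an object; the grip force is fixed at half the most. Time passes only in rows, so rows that repeat a pose let the fingers close, or fill a call up. It gives the time, the measured TCP pose, the force, the opening and the grip force at its end, in the units of the state.
- ctrl.read_state(): the state, without advancing time (a new reading comes with each control period).
- get_image(name): name is "side" or "top" or "wrist"; returns the picture (480x640x3 uint8, red, green, blue); there is no depth.
- get_calibration(name): a dict with "mtx" (3x3 intrinsics, pixels), "distortion" ([k1, k2, p1, p2, k3] as OpenCV has them; the pictures are not rectified), "world_from_camera" (4x4, takes a point from camera to world coordinates). Camera axes: x right, y down, z forward; pixel columns grow to the right and rows downward; lengths in mm; the calibration is good to about 2 mm. A picture is of the moment at which its call begins: read the wrist's pose just before it. get_calibration takes no time and is no camera call; for the wrist camera it gives the pose at the moment of the call.
- ctrl.finish_job(): hands the job in; it is judged then, once.
The state is a dict: "clock": time; "qpos": joint angles; "qd": joint speeds; "tau": joint torques, N m; "eef_pos": TCP position; "tool_rot": TCP orientation; "force": force on the tool from outside, world axes, zero at the start; "torque": the same for the moment, N m; "width": finger opening in mm; "gripper_force": force on a finger pad.
Only numpy, scipy, OpenCV 4.12 (cv2) and the standard library are available. Lean on these libraries where they do the work, as an engineer would, in place of code of your own. Each camera call takes 0.05 s, during which the arm holds its last target. There are 200 camera calls.

## Task

A customer's brass padlock stands in the grey bay behind a row of three things: a spray can, a square tin and a latch case. First clear all three into the flat dark steel tray at the side, then take the padlock out and stand it in the pocket of the wooden cradle, and only then put the three back, each centred on the black rubber pad of its own shape (can on the round pad, tin on the square one, latch case lengthwise on the oblong one). Set everything down upright, let nothing fall over, and do not move the padlock until all three are out of its way.

Things in the scene. Friction and masses are not known exactly. Their poses are not given: they have to be found in the camera images.
- can: small spray can: aluminium cylinder 46 mm across up to 80 mm, narrowing to a black cap 33 mm across, 105 mm high in all, 0.2 kg. Origin: centre of its underside; z up. Starts upright, centred within a few mm on pad_round
- tin: square tin of key blanks, 44 x 44 mm (lid 46 x 46 mm from 57 mm up), 75 mm high, 0.25 kg. Origin: centre of its underside; x and y square to its sides, z up. Starts upright on pad_square
- latch: grey painted night-latch case, a box 64 mm long (its x) by 34 mm thick (its y) and 90 mm high standing on its short edge, a brass snib about 2 mm proud on top, 0.4 kg. Origin: centre of its underside; z up. Starts upright on pad_oblong, lengthwise with it
- padlock: brass padlock standing upright: body 24 mm thick (its x), 50 mm wide (its y), 50 mm high, with a steel shackle above it to 83 mm in the x=0 plane; 0.33 kg. Origin: centre of its underside; z up. Starts on the bench between the bay's cheeks, near the bay's origin
- pad_round: fixed round black rubber pad 60 mm across, 4 mm thick, on the bench. Origin: centre of its underside (bench height)
- pad_square: fixed square black rubber pad 58 x 58 mm, 4 mm thick. Origin: centre of its underside; x, y along its sides
- pad_oblong: fixed oblong black rubber pad 76 mm (its x) by 46 mm (its y), 4 mm thick. Origin: centre of its underside. The three pads lie side by side, 76 mm apart along the bay's y, in a row whose middle is 56 mm in front of the bay's origin (towards the bay's -x); which pad is at which place changes
- side_tray: fixed flat dark steel tray, outside 140 mm (its x) by 256 mm (its y), rim 10 mm high, walls 3 mm, floor 3 mm above the bench; room for the three things side by side 76 mm apart along its y. On the robot's left or right. Origin: centre of its underside
- cradle: fixed dark wood block 74 mm (its x) by 100 mm (its y), 20 mm high, with a rectangular pocket in the middle of its top, 38 mm (x) by 64 mm (y), 8 mm deep (pocket floor 12 mm above the bench), in which the padlock stands with its width along the block's y. On the other side of the robot from the tray. Origin: centre of its underside
- bay: fixed grey sheet-metal bay, open towards the robot and at the top: back wall with its inner face 55 mm behind the origin (+x), side cheeks with inner faces at y = +-39 mm running from x = -21 mm to +59 mm, all 35 mm high and 4 mm thick, no floor. Origin: on the bench, at the padlock's nominal place

How it is judged (in metres and radians):
On the way, in this order (a step that is already met when the one before it is completed fails the run):
1. can, tin and latch case all stand upright in the side tray while the padlock is still in its place (x of can in the frame of side_tray between -0.072 and 0.072 m and y of can in the frame of side_tray between -0.13 and 0.13 m and z of each of can, tin, latch in the frame of side_tray below 0.012 m and angle between each of can, tin, latch's own z axis and vertical below 0.1 rad and linear speed of each of can, tin, latch below 0.02 m/s and x of tin in the frame of side_tray between -0.072 and 0.072 m and y of tin in the frame of side_tray between -0.13 and 0.13 m and x of latch in the frame of side_tray between -0.072 and 0.072 m and y of latch in the frame of side_tray between -0.13 and 0.13 m and distance of padlock from where it was at the start of the episode below 0.02 m), for 0.2 s.
2. the padlock stands in the cradle's pocket while the three are still in the side tray (horizontal distance between padlock and cradle below 0.012 m and z of padlock in the frame of cradle below 0.016 m and angle between each of padlock, can, tin, latch's own z axis and vertical below 0.1 rad and linear speed of each of padlock, can, tin, latch below 0.02 m/s and x of can in the frame of side_tray between -0.072 and 0.072 m and y of can in the frame of side_tray between -0.13 and 0.13 m and z of each of can, tin, latch in the frame of side_tray below 0.012 m and x of tin in the frame of side_tray between -0.072 and 0.072 m and y of tin in the frame of side_tray between -0.13 and 0.13 m and x of latch in the frame of side_tray between -0.072 and 0.072 m and y of latch in the frame of side_tray between -0.13 and 0.13 m), for 0.2 s.
At the end, for the whole second after the job is handed in: Can, tin and latch case each stand upright and at rest on the pad of their own shape, centres within 12 mm of the pad's centre, the latch case lengthwise with its pad within 0.25 rad; the padlock stands upright and at rest in the cradle's pocket, on its floor, within 12 mm of the middle (horizontal distance between can and pad_round below 0.012 m and z of can in the frame of pad_round below 0.008 m and angle between each of can, tin, latch, padlock's own z axis and vertical below 0.1 rad and linear speed of each of can, tin, latch, padlock below 0.02 m/s and horizontal distance between tin and pad_square below 0.012 m and z of tin in the frame of pad_square below 0.008 m and horizontal distance between latch and pad_oblong below 0.012 m and z of latch in the frame of pad_oblong below 0.008 m and angle between the x axis of latch and the x axis of pad_oblong, either way round below 0.25 rad and horizontal distance between padlock and cradle below 0.012 m and z of padlock in the frame of cradle below 0.016 m); the robot touches nothing.
It fails at once if one of the four things falls over (angle between any of can, tin, latch, padlock's own z axis and vertical above 0.6 rad).
It also fails if it takes over 139 s, if anything falls off the work surface, if the arm or the gripper's body presses on something with over 40 N, if the wrist force passes 120 N, or if a joint passes its speed limit or range.

## Working session

There is one attempt and no reset: what is moved stays moved. The work goes in short steps, Python scripts to look and compute and a shell command to move; the robot and the scene stay as the last step left them, time stands still between calls to the robot, and variables do not carry over. Pictures are saved under pics/ and viewed, at most 14 in all, crops included, and the job is handed in when it is done.

```bash
ls; mkdir -p pics; python3 - <<'E'
from cell import ctrl,get_image,get_calibration
import cv2
s=ctrl.read_state();print(s)
for n in("top","side"):
    cv2.imwrite(f"pics/{n}0.png",get_image(n)[:,:,::-1]);c=get_calibration(n);print(n,c)
E
```

```text
pics
{'clock': 0.0, 'qpos': array([ 1.11821095,  0.6293277 ,  0.03847446,  1.51836663, -0.02702248,
        0.99628941, -0.01998696]), 'qd': array([ 6.15744871e-04, -3.48734261e-05, -2.85486607e-03, -1.16990931e-03,
       -3.88892120e-04, -1.07002367e-03,  1.34155283e-03]), 'tau': array([-4.14615070e-04, -5.63397110e+01,  1.22598186e+00, -1.93444240e+01,
        1.09501611e-02,  1.03724716e-02, -2.30738300e-05]), 'eef_pos': array([ 244.94379507, -601.3392658 ,  193.80211739]), 'tool_rot': array([-3.13972057e+00,  2.39353352e-05,  3.86759935e-01]), 'force': array([-0.32931906,  0.12719107, -0.07082459]), 'torque': array([ 0.03857477, -0.02825534,  0.00743693]), 'gripper_force': 0.0, 'width': 85.28565273244556}
top {'mtx': array([[477.54153299,   0.        , 322.21748667],
       [  0.        , 477.54153299, 241.25778043],
       [  0.        ,   0.        ,   1.        ]]), 'distortion': array([0.0140587, 0.       , 0.       , 0.       , 0.       ]), 'world_from_camera': array([[-2.15142752e-02, -9.94961875e-01,  9.79183506e-02,
         4.82400128e+02],
       [-9.99768434e-01,  2.14561776e-02, -1.64641870e-03,
        -4.85377744e+00],
       [-4.62829683e-04, -9.79310976e-02, -9.95193090e-01,
         8.42077803e+02],
       [ 0.00000000e+00,  0.00000000e+00,  0.00000000e+00,
         1.00000000e+00]])}
side {'mtx': array([[457.11892082,   0.        , 327.20823077],
       [  0.        , 457.11892082, 238.8088059 ],
       [  0.        ,   0.        ,   1.        ]]), 'distortion': array([0.01582847, 0.        , 0.        , 0.        , 0.        ]), 'world_from_camera': array([[-8.70805518e-01, -2.68882217e-01,  4.11582437e-01,
         2.15810963e+02],
       [-4.91546305e-01,  4.60955237e-01, -7.38852150e-01,
         5.92159974e+02],
       [ 8.94312454e-03, -8.45708356e-01, -5.33570424e-01,
         4.47839338e+02],
       [ 0.00000000e+00,  0.00000000e+00,  0.00000000e+00,
         1.00000000e+00]])}
```

View pics/top0.png

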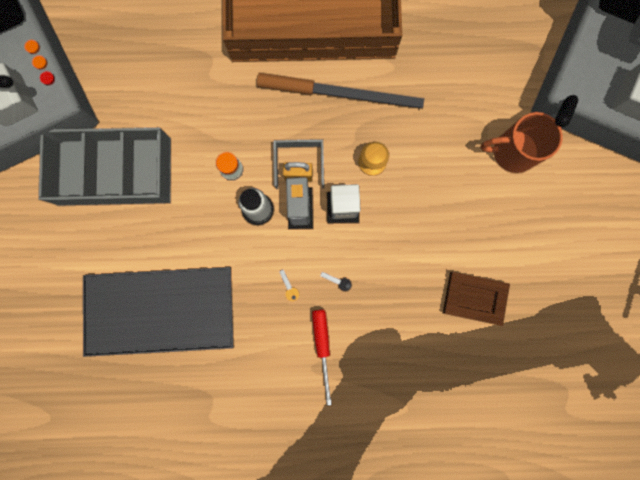

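View pics/side0.png

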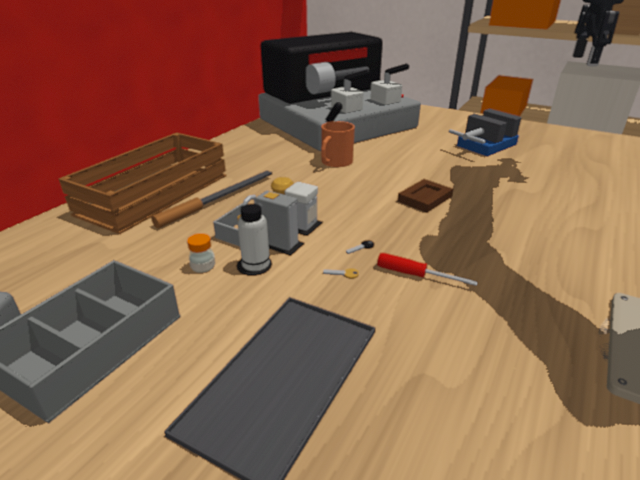

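The top view shows the can (about 257,205), latch (298,200) and tin (343,203) in front of the bay (274–322, 142). The tray is on the left (158,310) and the cradle on the right (475,297). A jar and a brass knob stand nearby and need to be avoided.

```bash
cat > h.py <<'E'
import numpy as np,cv2
from cell import ctrl,get_image,get_calibration
def w(cal,uv,z):
    uv=np.float64(uv).reshape(-1,1,2)
    n=cv2.undistortPoints(uv,cal["mtx"],np.float64(cal["distortion"])).reshape(-1,2)
    T=np.array(cal["world_from_camera"]);d=np.c_[n,np.ones(len(n))]@T[:3,:3].T
    return T[:3,3]+d*((z-T[2,3])/d[:,2])[:,None]
def px(cal,P):
    T=np.linalg.inv(np.array(cal["world_from_camera"]))
    return cv2.projectPoints(np.float64(P).reshape(-1,1,3),cv2.Rodrigues(T[:3,:3])[0],T[:3,3],cal["mtx"],np.float64(cal["distortion"]))[0].reshape(-1,2)
E
python3 - <<'E'
from h import *
im=cv2.imread("pics/top0.png");c=get_calibration("top")
cv2.imwrite("pics/bay.png",cv2.resize(im[125:240,215:395],None,fx=4.4,fy=4.4,interpolation=cv2.INTER_CUBIC))
cr=cv2.resize(im[262:332,435:520],None,fx=6,fy=6,interpolation=cv2.INTER_CUBIC)
cv2.imwrite("pics/cr.png",cr)
g=im.max(2)
m=np.zeros_like(g);m[255:370,70:250]=(g[255:370,70:250]<95)*255
k=max(cv2.findContours(m,0,2)[0],key=cv2.contourArea);r=cv2.minAreaRect(k);b=cv2.boxPoints(r);print(r)
P=w(c,b,10);print("tray",P,P.mean(0),np.linalg.norm(P-np.roll(P,1,0),axis=1))
E
```

```text
((156.97694396972656, 311.0577087402344), (81.20259857177734, 150.33462524414062), 87.01336669921875)
tray [[515.57729463 415.04275567  10.        ]
 [523.420284   155.35684733  10.        ]
 [384.53328162 148.38154573  10.        ]
 [377.43852639 403.7234398   10.        ]] [450.24234666 280.62614713  10.        ] [138.60175396 259.80431765 139.06205184 255.44044007]
```

View pics/bay.png

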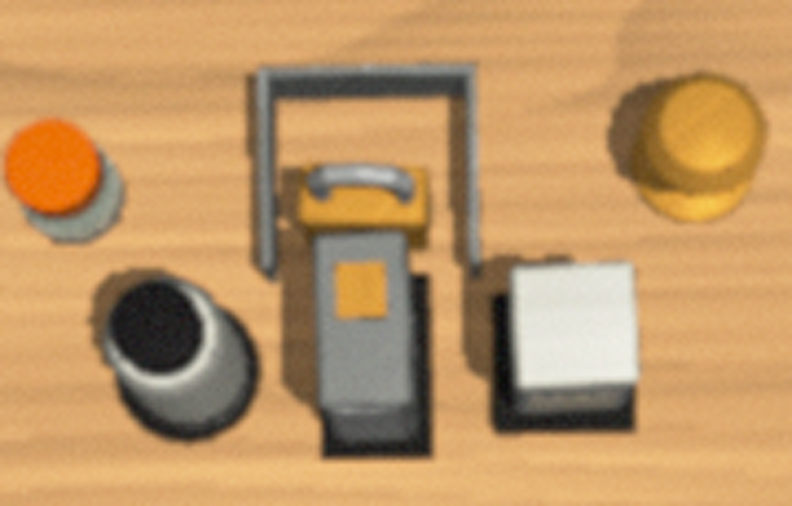

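View pics/cr.png

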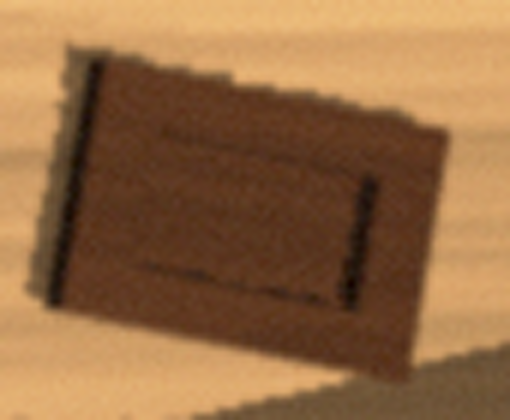

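The crops are sharp enough. In the bay crop the bay's rear corners are at (258,68) and (475,66), the tin lid at (511–636, 263–387), the latch top at (316–414, 230–405), and the can cap centre at (157,325). In the cradle crop the top's corners are (105,60), (448,130), (410,380) and (62,308).

```bash
python3 - <<'E'
from h import *
np.set_printoptions(precision=1,suppress=True)
c=get_calibration("top")
def B(n,pts,z,o=(215,125),f=4.4):
    p=(np.float64(pts)+.5)/f-.5+np.array(o);P=w(c,p,z)[:,:2]
    print(n,P.tolist() and P.round(1).tolist(),"mean",P.mean(0),"sides",np.linalg.norm(P-np.roll(P,-1,0),axis=1),"ang",np.degrees(np.arctan2(*(np.roll(P,-1,0)-P).T[::-1])))
B("bay",[(258,68),(475,66),(478,273),(268,275)],35)
B("tin",[(511,267),(633,263),(636,383),(515,387)],75)
B("latch",[(316,232),(407,230),(414,403),(322,405)],90)
B("snib",[(335,262),(385,262),(387,318),(336,318)],91)
B("can",[(157,325)],105)
B("padlock body",[(302,168),(428,168),(426,230),(300,230)],50)
B("shackle",[(312,180),(411,180)],80)
B("padsq",[(495,432),(635,432)],4)
B("padob",[(322,457),(432,457),(428,275)],4)
B("jar",[(52,167)],50);B("knob",[(709,124)],50)
B("cradle",[(105,60),(448,130),(410,380),(62,308)],20,(435,262),6)
E
```

```text
bay [[739.8, 74.9], [738.8, -10.6], [656.0, -10.0], [656.9, 72.0]] mean [697.9  31.6] sides [85.5 82.8 81.9 82.9] ang [-90.7 179.6  89.3   2. ]
tin [[649.4, -22.0], [649.9, -67.3], [604.9, -67.1], [604.3, -22.5]] mean [627.1 -44.7] sides [45.3 45.  44.7 45. ] ang [-89.3 179.8  90.7   0.5]
latch [[660.6, 49.0], [660.6, 15.9], [596.9, 14.5], [596.9, 47.8]] mean [628.7  31.8] sides [33.2 63.7 33.3 63.7] ang [ -89.9 -178.8   90.     1.1]
snib [[649.1, 42.2], [648.7, 24.1], [628.1, 23.7], [628.5, 42.2]] mean [638.6  33. ] sides [18.2 20.6 18.5 20.6] ang [ -91.2 -179.    88.8    0.1]
can [[624.6, 105.0]] mean [624.6 105. ] sides [0.] ang [0.]
padlock body [[695.2, 56.9], [694.2, 8.5], [669.9, 9.7], [671.0, 58.0]] mean [682.6  33.3] sides [48.5 24.3 48.4 24.3] ang [-91.2 177.1  88.8  -2.6]
shackle [[682.6, 51.0], [681.8, 14.3]] mean [682.2  32.6] sides [36.6 36.6] ang [-91.2  88.8]
padsq [[597.5, -15.6], [596.3, -71.9]] mean [596.9 -43.8] sides [56.3 56.3] ang [-91.2  88.8]
padob [[588.9, 54.1], [587.9, 9.9], [662.2, 10.1]] mean [613.   24.7] sides [44.2 74.3 85.6] ang [-91.2   0.1 149. ]
jar [[697.6, 153.1]] mean [697.6 153.1] sides [0.] ang [0.]
knob [[709.1, -100.2]] mean [ 709.1 -100.2] sides [0.] ang [0.]
cradle [[506.2, -228.0], [484.2, -324.6], [414.1, -309.6], [436.2, -212.4]] mean [ 460.2 -268.6] sides [99.  71.7 99.6 71.7] ang [-102.8  167.9   77.2  -12.6]
```

```bash
R='[{"dx":0.3167,"dy":0.5893,"dz":0,"rz":0.0628,"grip":-1},{"dx":0.3167,"dy":0.5893,"dz":0,"rz":0.0628,"grip":-1}]'; python3 -m creep '[{"dx":0.32,"dy":0.59,"dz":0,"rz":0.063,"grip":-1},{"dx":0.32,"dy":0.59,"dz":0,"rz":0.063,"grip":-1},{"dx":0.32,"dy":0.59,"dz":0,"rz":0.063,"grip":-1},{"dx":0.32,"dy":0.59,"dz":0,"rz":0.063,"grip":-1},{"dx":0.32,"dy":0.59,"dz":0,"rz":0.063,"grip":-1}]'; python3 -c "
from cell import ctrl;s=ctrl.read_state();print(s['eef_pos'],s['tool_rot'],s['qpos'])"
```

```text
[ 244.99311028 -601.38513022  193.85427226] [-3.13984682e+00  8.66726485e-06  3.86752940e-01] [ 1.11818624  0.6292949   0.03845999  1.51826912 -0.02702412  0.99629274
 -0.02003167]$[0]: bad value
```

```bash
python3 -m creep '[{"dx":0.32,"dy":0.59,"dz":0,"rx":0,"ry":0,"rz":0.063,"grip":-1},{"dx":0.32,"dy":0.59,"dz":0,"rx":0,"ry":0,"rz":0.063,"grip":-1},{"dx":0.32,"dy":0.59,"dz":0,"rx":0,"ry":0,"rz":0.063,"grip":-1},{"dx":0.32,"dy":0.59,"dz":0,"rx":0,"ry":0,"rz":0.063,"grip":-1},{"dx":0.32,"dy":0.59,"dz":0,"rx":0,"ry":0,"rz":0.063,"grip":-1}]'; python3 -c "
from cell import ctrl;s=ctrl.read_state();print(s['eef_pos'],s['tool_rot'],s['qpos'])"
```

```text
clock: 0.72
eef_pos: [375.4, -361.4, 194.6]
tool_rot: [-3.14, -0.002, 0.789]
force: [0.1, -0.6, -0.0]
width: 85.4
gripper_force: 0.0
[ 375.41529419 -361.42256166  194.61516248] [-3.14017876e+00 -2.03265125e-03  7.89063308e-01] [ 0.77515577  0.44583199 -0.08711333  1.87157279  0.04806397  0.8274765
 -0.1177962 ]
```

```bash
python3 -m creep '[{"dx":0.315,"dy":0.59,"dz":0,"rx":0,"ry":0,"rz":0.063,"grip":-1},{"dx":0.315,"dy":0.59,"dz":0,"rx":0,"ry":0,"rz":0.063,"grip":-1},{"dx":0.315,"dy":0.59,"dz":0,"rx":0,"ry":0,"rz":0.063,"grip":-1},{"dx":0.315,"dy":0.59,"dz":0,"rx":0,"ry":0,"rz":0.063,"grip":-1},{"dx":0.315,"dy":0.59,"dz":0,"rx":0,"ry":0,"rz":0.063,"grip":-1}]'; python3 -m creep '[{"dx":0.315,"dy":0.587,"dz":0,"rx":0,"ry":0,"rz":0.0625,"grip":-1},{"dx":0.315,"dy":0.587,"dz":0,"rx":0,"ry":0,"rz":0.0625,"grip":-1},{"dx":0.315,"dy":0.587,"dz":0,"rx":0,"ry":0,"rz":0.0625,"grip":-1},{"dx":0.315,"dy":0.587,"dz":0,"rx":0,"ry":0,"rz":0.0625,"grip":-1},{"dx":0.315,"dy":0.587,"dz":0,"rx":0,"ry":0,"rz":0.0625,"grip":-1}]'; python3 - <<'E'
from h import *
im=get_image("wrist");cv2.imwrite("pics/w1.png",im[:,:,::-1])
s=ctrl.read_state();print(s['eef_pos'],s['tool_rot'],s['qpos'])
c=get_calibration("wrist")
print(np.array(c["world_from_camera"]).round(2),px(c,[[625,105,109],[601.6,105,84],[647.6,105,84]]))
E
```

```text
clock: 1.35
eef_pos: [501.1, -126.0, 194.6]
tool_rot: [3.141, -0.002, 1.184]
force: [0.1, -0.6, 0.8]
width: 85.5
gripper_force: 0.0
clock: 1.98
eef_pos: [626.3, 108.8, 194.1]
tool_rot: [3.141, -0.002, 1.575]
force: [-1.0, 0.4, -0.9]
width: 85.6
gripper_force: 0.0
[626.46947735 108.68864499 193.97667938] [ 3.14119394e+00 -2.19962334e-03  1.57478528e+00] [-0.02352415  0.62331575 -0.32023269  1.55473141  0.21803025  0.99801327
 -0.40189465]
[[ 1.0000e+00  0.0000e+00  0.0000e+00  6.2621e+02]
 [ 0.0000e+00 -9.6000e-01 -2.6000e-01  1.7506e+02]
 [-0.0000e+00  2.6000e-01 -9.6000e-01  3.7257e+02]
 [ 0.0000e+00  0.0000e+00  0.0000e+00  1.0000e+00]] [[318.83265545 240.1238242 ]
 [292.36841867 232.71062701]
 [344.69268053 232.92459317]]
```

View pics/w1.png

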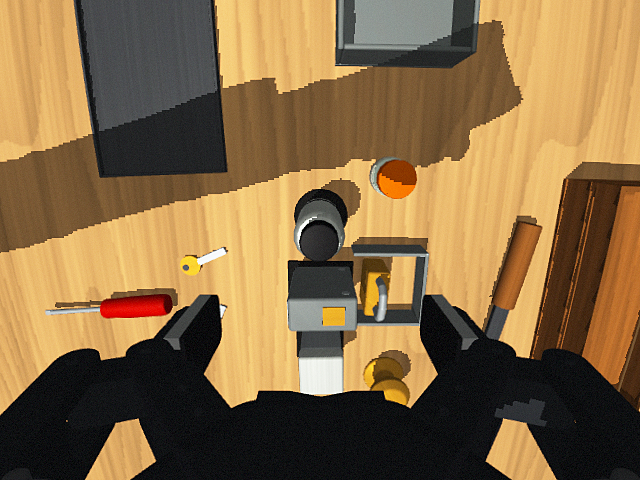

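The wrist view shows the can cap at (320,240), exactly where I predicted it, so the map is good. Next: lower, grip and lift the can.

```bash
python3 -m creep '[{"dx":-0.004,"dy":-0.009,"dz":-0.1,"rx":0,"ry":0,"rz":0,"grip":-1},{"dx":-0.004,"dy":-0.009,"dz":-0.2,"rx":0,"ry":0,"rz":0,"grip":-1},{"dx":-0.004,"dy":-0.009,"dz":-0.3,"rx":0,"ry":0,"rz":0,"grip":-1},{"dx":-0.004,"dy":-0.009,"dz":-0.373,"rx":0,"ry":0,"rz":0,"grip":-1},{"dx":-0.004,"dy":-0.009,"dz":-0.373,"rx":0,"ry":0,"rz":0,"grip":-1}]'; python3 -m creep '[{"dx":0,"dy":0,"dz":0,"rx":0,"ry":0,"rz":0,"grip":1},{"dx":0,"dy":0,"dz":0,"rx":0,"ry":0,"rz":0,"grip":1},{"dx":0,"dy":0,"dz":0,"rx":0,"ry":0,"rz":0,"grip":1},{"dx":0,"dy":0,"dz":0,"rx":0,"ry":0,"rz":0,"grip":1},{"dx":0,"dy":0,"dz":0,"rx":0,"ry":0,"rz":0,"grip":1}]'
```

```text
clock: 2.65
eef_pos: [621.2, 97.3, 43.2]
tool_rot: [-3.136, 0.003, 1.568]
force: [-0.2, 0.7, -0.3]
width: 85.3
gripper_force: 0.0
clock: 3.28
eef_pos: [625.1, 101.1, 47.6]
tool_rot: [3.138, 0.0, 1.571]
force: [-1.0, -0.2, 5.5]
width: 38.6
gripper_force: 52.9
```

```bash
python3 - <<'E'
from h import *
im=get_image("side");cv2.imwrite("pics/s1.png",cv2.resize(im[150:290,180:340,::-1],None,fx=4,fy=4,interpolation=cv2.INTER_CUBIC))
s=ctrl.read_state();print(s['eef_pos'],s['tool_rot'],s['width'],s['gripper_force'],s['force'])
E
```

```text
[625.06555612 101.0338804   47.61785167] [3.13829575e+00 9.33941460e-05 1.57092195e+00] 38.7876466164318 52.93482612585649 [-0.24839597 -0.48568847  6.25557731]
```

View pics/s1.png

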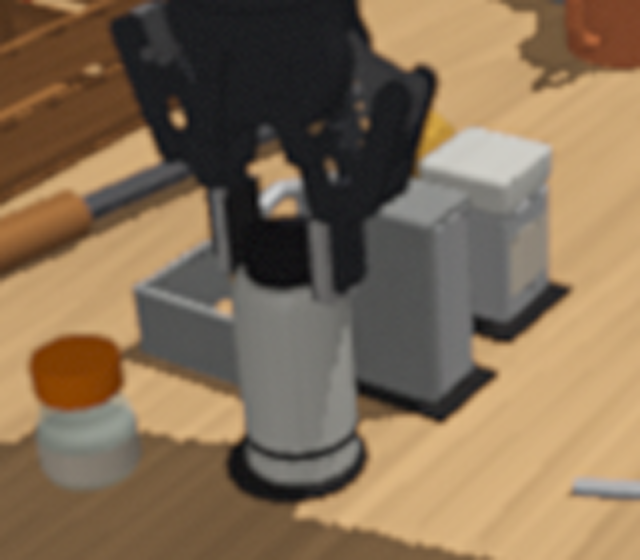

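```bash
python3 - <<'E'
from h import *
np.set_printoptions(precision=1,suppress=True)
c=get_calibration("side")
for P in [(604,90,50),(604,90,60),(604,90,70),(604,90,80),(604,112,50),(604,112,60),(604,112,70),(604,112,80),(625,105,4),(625,105,109),(625,105,84),(602,105,84)]:
    print(P,(px(c,[P])[0]-[180,150])*4)
print(ctrl.read_state()['qpos'])
E
```

```text
(604, 90, 50) [355.6 356.7]
(604, 90, 60) [354.1 335.8]
(604, 90, 70) [352.6 314.5]
(604, 90, 80) [351.1 292.9]
(604, 112, 50) [323.1 382.3]
(604, 112, 60) [321.4 361. ]
(604, 112, 70) [319.6 339.5]
(604, 112, 80) [317.8 317.6]
(625, 105, 4) [300.  452.7]
(625, 105, 109) [279.5 231.3]
(625, 105, 84) [284.7 287.2]
(602, 105, 84) [332.1 302.1]
[-0.   0.8 -0.3  1.7  0.3  0.7 -0.5]
```

The side view shows the fingertips, at about (325,298) in the crop, gripping near the cap. That puts them at z≈85, well above the reported TCP of 48. I'll open, go lower, and check the tip height again.

```bash
python3 -m creep '[{"dx":0,"dy":0,"dz":0,"rx":0,"ry":0,"rz":0,"grip":-1},{"dx":0,"dy":0,"dz":0,"rx":0,"ry":0,"rz":0,"grip":-1},{"dx":0,"dy":0,"dz":0,"rx":0,"ry":0,"rz":0,"grip":-1},{"dx":0.003,"dy":0.01,"dz":-0.02,"rx":0,"ry":0,"rz":0,"grip":-1},{"dx":0.003,"dy":0.01,"dz":-0.04,"rx":0,"ry":0,"rz":0,"grip":-1}]'; python3 -m creep '[{"dx":0,"dy":0,"dz":0,"rx":0,"ry":0,"rz":0,"grip":-1},{"dx":0,"dy":0,"dz":0,"rx":0,"ry":0,"rz":0,"grip":-1},{"dx":0,"dy":0,"dz":0,"rx":0,"ry":0,"rz":0,"grip":-1},{"dx":0,"dy":0,"dz":0,"rx":0,"ry":0,"rz":0,"grip":-1},{"dx":0,"dy":0,"dz":0,"rx":0,"ry":0,"rz":0,"grip":-1}]'; python3 - <<'E'
from h import *
a=cv2.resize(get_image("side")[150:290,180:340],None,fx=3.5,fy=3.5,interpolation=cv2.INTER_CUBIC)
np.set_printoptions(precision=1,suppress=True)
s=ctrl.read_state();print(s['eef_pos'],s['tool_rot'],s['width'],s['force'])
im=get_image("wrist");c=get_calibration("wrist")
p=s['eef_pos']
for z in (13,25,37,50): print(z,px(c,p+np.array([[42,0,z],[-42,0,z]])),(px(get_calibration("side"),p+np.array([[-44,11,z],[-44,-11,z]]))-[180,150])*3.5)
print(np.array(c["world_from_camera"])[:3,3]-p)
b=cv2.resize(im[280:480],None,fx=.875,fy=.875)
h=np.zeros((a.shape[0]+b.shape[0],560,3),np.uint8);h[:a.shape[0]]=a[:,:560];h[a.shape[0]:,:560]=b[:,:560]
cv2.imwrite("pics/s2.png",h[:600,:,::-1])
E
```

```text
clock: 3.95
eef_pos: [624.7, 106.0, 28.8]
tool_rot: [-3.141, -0.001, 1.572]
force: [0.2, 0.0, 1.3]
width: 85.5
gripper_force: 0.0
clock: 4.58
eef_pos: [624.9, 105.2, 29.7]
tool_rot: [3.141, -0.0, 1.571]
force: [0.2, -0.1, 1.0]
width: 85.5
gripper_force: 0.0
[624.9 105.2  29.7] [ 3.1 -0.   1.6] 85.49055435629191 [ 0.7 -0.2 -0.2]
13 [[400.4 281.3]
 [241.  281.1]] [[320.  366.8]
 [347.9 343.5]]
25 [[405.9 290.4]
 [235.5 290.3]] [[318.5 344.5]
 [346.7 321.4]]
37 [[412.2 300.9]
 [229.2 300.7]] [[316.9 321.8]
 [345.4 299. ]]
50 [[420.1 314.1]
 [221.2 314. ]] [[315.2 296.7]
 [344.  274.3]]
[  0.   66.7 178.4]
```

View pics/s2.png

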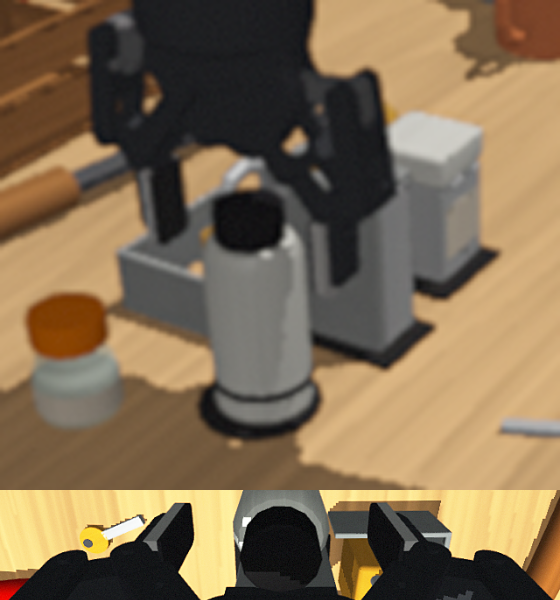

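Side crop: the open fingertip is at (335,282), so the tips sit about 36 mm above where the reported TCP implies. I'll allow for that and grip at TCP z≈8.

```bash
python3 -m creep '[{"dx":0,"dy":0,"dz":-0.03,"rx":0,"ry":0,"rz":0,"grip":-1},{"dx":0,"dy":0,"dz":-0.0525,"rx":0,"ry":0,"rz":0,"grip":-1},{"dx":0,"dy":0,"dz":-0.0525,"rx":0,"ry":0,"rz":0,"grip":-1},{"dx":0,"dy":0,"dz":-0.0525,"rx":0,"ry":0,"rz":0,"grip":1},{"dx":0,"dy":0,"dz":-0.0525,"rx":0,"ry":0,"rz":0,"grip":1}]'; python3 -m creep '[{"dx":0,"dy":0,"dz":0,"rx":0,"ry":0,"rz":0,"grip":1},{"dx":0,"dy":0,"dz":0,"rx":0,"ry":0,"rz":0,"grip":1},{"dx":0,"dy":0,"dz":0,"rx":0,"ry":0,"rz":0,"grip":1},{"dx":0,"dy":0,"dz":0,"rx":0,"ry":0,"rz":0,"grip":1},{"dx":0,"dy":0,"dz":0.03,"rx":0,"ry":0,"rz":0,"grip":1}]'; python3 -c "
from cell import ctrl;s=ctrl.read_state();print(s['eef_pos'],s['tool_rot'],s['qpos'])"
```

```text
clock: 5.3
eef_pos: [625.1, 105.3, 8.8]
tool_rot: [3.141, -0.0, 1.571]
force: [0.5, -0.7, -0.7]
width: 51.6
gripper_force: 0.0
clock: 5.92
eef_pos: [623.2, 104.7, 19.5]
tool_rot: [-3.138, 0.001, 1.571]
force: [0.1, 0.6, -2.6]
width: 45.0
gripper_force: 61.6
[623.21562765 104.73992483  19.52384402] [-3.13820054e+00  8.24544786e-04  1.57119461e+00] [-0.06154816  0.8336558  -0.2502873   1.69138941  0.30439184  0.65850842
 -0.47551554]
```

```bash
python3 -m creep '[{"dx":0,"dy":0,"dz":0.1,"rx":0,"ry":0,"rz":0,"grip":1},{"dx":0,"dy":0,"dz":0.2,"rx":0,"ry":0,"rz":0,"grip":1},{"dx":0,"dy":0,"dz":0.29,"rx":0,"ry":0,"rz":0,"grip":1},{"dx":-0.07,"dy":0.04,"dz":0.325,"rx":0,"ry":0,"rz":0,"grip":1},{"dx":-0.16,"dy":0.09,"dz":0.325,"rx":0,"ry":0,"rz":0,"grip":1}]'; python3 -m creep '[{"dx":-0.09,"dy":0.052,"dz":0,"rx":0,"ry":0,"rz":0,"grip":1},{"dx":-0.18,"dy":0.105,"dz":0,"rx":0,"ry":0,"rz":0,"grip":1},{"dx":-0.25,"dy":0.145,"dz":-0.03,"rx":0,"ry":0,"rz":0,"grip":1},{"dx":-0.272,"dy":0.157,"dz":-0.1,"rx":0,"ry":0,"rz":0,"grip":1},{"dx":-0.272,"dy":0.157,"dz":-0.18,"rx":0,"ry":0,"rz":0,"grip":1}]'; python3 -m creep '[{"dx":0,"dy":0,"dz":-0.08,"rx":0,"ry":0,"rz":0,"grip":1},{"dx":0,"dy":0,"dz":-0.13,"rx":0,"ry":0,"rz":0,"grip":1},{"dx":0,"dy":0,"dz":-0.166,"rx":0,"ry":0,"rz":0,"grip":1},{"dx":0,"dy":0,"dz":-0.176,"rx":0,"ry":0,"rz":0,"grip":1},{"dx":0,"dy":0,"dz":-0.176,"rx":0,"ry":0,"rz":0,"grip":1}]'; python3 -m creep '[{"dx":0,"dy":0,"dz":0,"rx":0,"ry":0,"rz":0,"grip":1},{"dx":0,"dy":0,"dz":0,"rx":0,"ry":0,"rz":0,"grip":-1},{"dx":0,"dy":0,"dz":0,"rx":0,"ry":0,"rz":0,"grip":-1},{"dx":0,"dy":0,"dz":0,"rx":0,"ry":0,"rz":0,"grip":-1},{"dx":0,"dy":0,"dz":0,"rx":0,"ry":0,"rz":0,"grip":-1}]'
```

```text
clock: 6.55
eef_pos: [561.1, 141.2, 151.8]
tool_rot: [3.139, -0.001, 1.569]
force: [0.6, 0.5, -3.5]
width: 44.7
gripper_force: 62.1
clock: 7.18
eef_pos: [451.1, 204.7, 78.5]
tool_rot: [3.141, -0.0, 1.573]
force: [0.5, 0.3, -1.3]
width: 44.7
gripper_force: 62.1
clock: 7.8
eef_pos: [452.3, 204.2, 8.6]
tool_rot: [3.141, -0.0, 1.571]
force: [0.9, -0.1, -2.8]
width: 44.6
gripper_force: 62.2
clock: 8.43
eef_pos: [452.1, 204.1, 8.2]
tool_rot: [3.141, -0.0, 1.571]
force: [0.2, -0.4, -0.2]
width: 85.2
gripper_force: 0.0
```

```bash
python3 -m creep '[{"dx":0,"dy":0,"dz":0.12,"rx":0,"ry":0,"rz":0,"grip":-1},{"dx":0,"dy":0,"dz":0.24,"rx":0,"ry":0,"rz":0,"grip":-1},{"dx":0,"dy":0,"dz":0.355,"rx":0,"ry":0,"rz":0,"grip":-1},{"dx":0.06,"dy":-0.09,"dz":0.355,"rx":0,"ry":0,"rz":0,"grip":-1},{"dx":0.14,"dy":-0.2,"dz":0.355,"rx":0,"ry":0,"rz":0,"grip":-1}]'; python3 -m creep '[{"dx":0.08,"dy":-0.11,"dz":0,"rx":0,"ry":0,"rz":0,"grip":-1},{"dx":0.16,"dy":-0.22,"dz":0,"rx":0,"ry":0,"rz":0,"grip":-1},{"dx":0.24,"dy":-0.34,"dz":0,"rx":0,"ry":0,"rz":0,"grip":-1},{"dx":0.2975,"dy":-0.422,"dz":-0.03,"rx":0,"ry":0,"rz":0,"grip":-1},{"dx":0.2975,"dy":-0.422,"dz":-0.13,"rx":0,"ry":0,"rz":0,"grip":-1}]'; python3 -m creep '[{"dx":0,"dy":0,"dz":-0.1,"rx":0,"ry":0,"rz":0,"grip":-1},{"dx":0,"dy":0,"dz":-0.19,"rx":0,"ry":0,"rz":0,"grip":-1},{"dx":0,"dy":0,"dz":-0.225,"rx":0,"ry":0,"rz":0,"grip":-1},{"dx":0,"dy":0,"dz":-0.225,"rx":0,"ry":0,"rz":0,"grip":-1},{"dx":0,"dy":0,"dz":-0.225,"rx":0,"ry":0,"rz":0,"grip":-1}]'; python3 -m creep '[{"dx":0,"dy":0,"dz":0,"rx":0,"ry":0,"rz":0,"grip":1},{"dx":0,"dy":0,"dz":0,"rx":0,"ry":0,"rz":0,"grip":1},{"dx":0,"dy":0,"dz":0,"rx":0,"ry":0,"rz":0,"grip":1},{"dx":0,"dy":0,"dz":0,"rx":0,"ry":0,"rz":0,"grip":1},{"dx":0,"dy":0,"dz":0,"rx":0,"ry":0,"rz":0,"grip":1}]'
```

```text
clock: 9.05
eef_pos: [508.6, 124.4, 151.2]
tool_rot: [3.14, -0.001, 1.575]
force: [1.3, -0.0, -1.1]
width: 85.3
gripper_force: 0.0
clock: 9.68
eef_pos: [630.7, -50.0, 99.0]
tool_rot: [3.135, 0.003, 1.564]
force: [-0.6, 0.9, -0.7]
width: 85.9
gripper_force: 0.0
clock: 10.3
eef_pos: [628.3, -44.7, 9.6]
tool_rot: [3.139, 0.0, 1.571]
force: [0.6, -0.5, 0.2]
width: 85.3
gripper_force: 0.0
clock: 10.92
eef_pos: [627.9, -44.8, 9.2]
tool_rot: [3.14, 0.0, 1.571]
force: [-1.1, 0.5, 5.1]
width: 45.3
gripper_force: 62.0
```

```bash
python3 -m creep '[{"dx":0,"dy":0,"dz":0.06,"rx":0,"ry":0,"rz":0,"grip":1},{"dx":0,"dy":0,"dz":0.15,"rx":0,"ry":0,"rz":0,"grip":1},{"dx":0,"dy":0,"dz":0.25,"rx":0,"ry":0,"rz":0,"grip":1},{"dx":0,"dy":0,"dz":0.35,"rx":0,"ry":0,"rz":0,"grip":1},{"dx":-0.04,"dy":0.075,"dz":0.375,"rx":0,"ry":0,"rz":0,"grip":1}]'; python3 -m creep '[{"dx":-0.06,"dy":0.11,"dz":0,"rx":0,"ry":0,"rz":0,"grip":1},{"dx":-0.12,"dy":0.22,"dz":0,"rx":0,"ry":0,"rz":0,"grip":1},{"dx":-0.18,"dy":0.33,"dz":0,"rx":0,"ry":0,"rz":0,"grip":1},{"dx":-0.24,"dy":0.44,"dz":0,"rx":0,"ry":0,"rz":0,"grip":1},{"dx":-0.3,"dy":0.55,"dz":0,"rx":0,"ry":0,"rz":0,"grip":1}]'; python3 -m creep '[{"dx":-0.06,"dy":0.11,"dz":0,"rx":0,"ry":0,"rz":0,"grip":1},{"dx":-0.1025,"dy":0.1865,"dz":-0.02,"rx":0,"ry":0,"rz":0,"grip":1},{"dx":-0.1025,"dy":0.1865,"dz":-0.11,"rx":0,"ry":0,"rz":0,"grip":1},{"dx":-0.1025,"dy":0.1865,"dz":-0.21,"rx":0,"ry":0,"rz":0,"grip":1},{"dx":-0.1025,"dy":0.1865,"dz":-0.3,"rx":0,"ry":0,"rz":0,"grip":1}]'; python3 -m creep '[{"dx":0,"dy":0,"dz":-0.05,"rx":0,"ry":0,"rz":0,"grip":1},{"dx":0,"dy":0,"dz":-0.073,"rx":0,"ry":0,"rz":0,"grip":1},{"dx":0,"dy":0,"dz":-0.0755,"rx":0,"ry":0,"rz":0,"grip":1},{"dx":0,"dy":0,"dz":-0.0755,"rx":0,"ry":0,"rz":0,"grip":1},{"dx":0,"dy":0,"dz":-0.0755,"rx":0,"ry":0,"rz":0,"grip":1}]'; python3 -m creep '[{"dx":0,"dy":0,"dz":0,"rx":0,"ry":0,"rz":0,"grip":-1},{"dx":0,"dy":0,"dz":0,"rx":0,"ry":0,"rz":0,"grip":-1},{"dx":0,"dy":0,"dz":0,"rx":0,"ry":0,"rz":0,"grip":-1},{"dx":0,"dy":0,"dz":0,"rx":0,"ry":0,"rz":0,"grip":-1},{"dx":0,"dy":0,"dz":0.04,"rx":0,"ry":0,"rz":0,"grip":-1}]'
```

```text
clock: 11.55
eef_pos: [613.4, -18.0, 160.5]
tool_rot: [3.136, 0.002, 1.566]
force: [-1.0, -0.2, -3.2]
width: 45.1
gripper_force: 62.0
clock: 12.18
eef_pos: [489.7, 206.2, 157.8]
tool_rot: [-3.141, 0.0, 1.571]
force: [0.5, -0.3, -2.7]
width: 45.3
gripper_force: 61.9
clock: 12.8
eef_pos: [449.5, 279.5, 36.7]
tool_rot: [-3.141, 0.001, 1.571]
force: [-0.5, 0.3, -2.1]
width: 45.1
gripper_force: 61.9
clock: 13.42
eef_pos: [450.5, 279.9, 8.2]
tool_rot: [3.141, -0.001, 1.571]
force: [1.5, 0.1, -2.7]
width: 45.5
gripper_force: 61.3
clock: 14.05
eef_pos: [449.2, 279.3, 23.7]
tool_rot: [-3.14, 0.001, 1.571]
force: [-0.9, 0.3, 0.6]
width: 85.1
gripper_force: 0.0
```

```bash
python3 -m creep '[{"dx":0,"dy":0,"dz":0.12,"rx":0,"ry":0,"rz":0,"grip":-1},{"dx":0,"dy":0,"dz":0.24,"rx":0,"ry":0,"rz":0,"grip":-1},{"dx":0,"dy":0,"dz":0.315,"rx":0,"ry":0,"rz":-0.025,"grip":-1},{"dx":0.06,"dy":-0.09,"dz":0.315,"rx":0,"ry":0,"rz":-0.05,"grip":-1},{"dx":0.14,"dy":-0.2,"dz":0.315,"rx":0,"ry":0,"rz":-0.075,"grip":-1}]'; python3 -m creep '[{"dx":0.07,"dy":-0.1,"dz":0,"rx":0,"ry":0,"rz":-0.028,"grip":-1},{"dx":0.14,"dy":-0.19,"dz":0,"rx":0,"ry":0,"rz":-0.056,"grip":-1},{"dx":0.21,"dy":-0.29,"dz":0,"rx":0,"ry":0,"rz":-0.084,"grip":-1},{"dx":0.28,"dy":-0.38,"dz":0,"rx":0,"ry":0,"rz":-0.112,"grip":-1},{"dx":0.307,"dy":-0.4205,"dz":0,"rx":0,"ry":0,"rz":-0.14,"grip":-1}]'; python3 -m creep '[{"dx":0,"dy":0,"dz":0,"rx":0,"ry":0,"rz":-0.028,"grip":-1},{"dx":0,"dy":0,"dz":0,"rx":0,"ry":0,"rz":-0.035,"grip":-1},{"dx":0,"dy":0,"dz":0,"rx":0,"ry":0,"rz":-0.035,"grip":-1},{"dx":0,"dy":0,"dz":-0.08,"rx":0,"ry":0,"rz":-0.035,"grip":-1},{"dx":0,"dy":0,"dz":-0.16,"rx":0,"ry":0,"rz":-0.035,"grip":-1}]'; python3 -m creep '[{"dx":0,"dy":0,"dz":-0.08,"rx":0,"ry":0,"rz":0,"grip":-1},{"dx":0,"dy":0,"dz":-0.15,"rx":0,"ry":0,"rz":0,"grip":-1},{"dx":0,"dy":0,"dz":-0.195,"rx":0,"ry":0,"rz":0,"grip":-1},{"dx":0,"dy":0,"dz":-0.195,"rx":0,"ry":0,"rz":0,"grip":-1},{"dx":0,"dy":0,"dz":-0.195,"rx":0,"ry":0,"rz":0,"grip":-1}]'; python3 -m creep '[{"dx":0,"dy":0,"dz":0,"rx":0,"ry":0,"rz":0,"grip":1},{"dx":0,"dy":0,"dz":0,"rx":0,"ry":0,"rz":0,"grip":1},{"dx":0,"dy":0,"dz":0,"rx":0,"ry":0,"rz":0,"grip":1},{"dx":0,"dy":0,"dz":0,"rx":0,"ry":0,"rz":0,"grip":1},{"dx":0,"dy":0,"dz":0,"rx":0,"ry":0,"rz":0,"grip":1}]'
```

```text
clock: 14.68
eef_pos: [506.4, 200.6, 152.0]
tool_rot: [3.141, -0.003, 1.098]
force: [0.8, -0.0, 0.5]
width: 85.6
gripper_force: 0.0
clock: 15.3
eef_pos: [630.3, 28.3, 151.1]
tool_rot: [3.141, -0.002, 0.211]
force: [-0.6, 0.6, -0.3]
width: 85.5
gripper_force: 0.0
clock: 15.92
eef_pos: [629.2, 32.4, 86.0]
tool_rot: [-3.141, -0.002, 0.004]
force: [-0.6, 0.1, -1.2]
width: 85.6
gripper_force: 0.0
clock: 16.55
eef_pos: [629.8, 31.7, 9.0]
tool_rot: [-3.141, -0.002, 0.001]
force: [1.0, -0.9, 0.6]
width: 85.6
gripper_force: 0.0
clock: 17.18
eef_pos: [629.2, 31.4, 8.5]
tool_rot: [3.141, -0.001, 0.0]
force: [-0.8, -1.6, 5.9]
width: 33.4
gripper_force: 60.4
```

```bash
python3 -m creep '[{"dx":0,"dy":0,"dz":0.06,"rx":0,"ry":0,"rz":0,"grip":1},{"dx":0,"dy":0,"dz":0.15,"rx":0,"ry":0,"rz":0,"grip":1},{"dx":0,"dy":0,"dz":0.25,"rx":0,"ry":0,"rz":0,"grip":1},{"dx":0,"dy":0,"dz":0.35,"rx":0,"ry":0,"rz":0,"grip":1},{"dx":-0.04,"dy":0.075,"dz":0.375,"rx":0,"ry":0,"rz":0,"grip":1}]'; python3 -m creep '[{"dx":-0.06,"dy":0.11,"dz":0,"rx":0,"ry":0,"rz":0,"grip":1},{"dx":-0.12,"dy":0.22,"dz":0,"rx":0,"ry":0,"rz":0,"grip":1},{"dx":-0.18,"dy":0.33,"dz":0,"rx":0,"ry":0,"rz":0,"grip":1},{"dx":-0.24,"dy":0.44,"dz":0,"rx":0,"ry":0,"rz":0,"grip":1},{"dx":-0.3,"dy":0.55,"dz":0,"rx":0,"ry":0,"rz":0,"grip":1}]'; python3 -m creep '[{"dx":-0.06,"dy":0.11,"dz":0,"rx":0,"ry":0,"rz":0,"grip":1},{"dx":-0.11,"dy":0.21,"dz":0,"rx":0,"ry":0,"rz":0,"grip":1},{"dx":-0.114,"dy":0.233,"dz":-0.03,"rx":0,"ry":0,"rz":0,"grip":1},{"dx":-0.114,"dy":0.233,"dz":-0.13,"rx":0,"ry":0,"rz":0,"grip":1},{"dx":-0.114,"dy":0.233,"dz":-0.23,"rx":0,"ry":0,"rz":0,"grip":1}]'; python3 -m creep '[{"dx":0,"dy":0,"dz":-0.07,"rx":0,"ry":0,"rz":0,"grip":1},{"dx":0,"dy":0,"dz":-0.12,"rx":0,"ry":0,"rz":0,"grip":1},{"dx":0,"dy":0,"dz":-0.142,"rx":0,"ry":0,"rz":0,"grip":1},{"dx":0,"dy":0,"dz":-0.145,"rx":0,"ry":0,"rz":0,"grip":1},{"dx":0,"dy":0,"dz":-0.145,"rx":0,"ry":0,"rz":0,"grip":1}]'; python3 -m creep '[{"dx":0,"dy":0,"dz":0,"rx":0,"ry":0,"rz":0,"grip":-1},{"dx":0,"dy":0,"dz":0,"rx":0,"ry":0,"rz":0,"grip":-1},{"dx":0,"dy":0,"dz":0,"rx":0,"ry":0,"rz":0,"grip":-1},{"dx":0,"dy":0,"dz":0,"rx":0,"ry":0,"rz":0,"grip":-1},{"dx":0,"dy":0,"dz":0.1,"rx":0,"ry":0,"rz":0,"grip":-1}]'; python3 -m creep '[{"dx":0,"dy":0,"dz":0.12,"rx":0,"ry":0,"rz":0.025,"grip":-1},{"dx":0,"dy":0,"dz":0.255,"rx":0,"ry":0,"rz":0.05,"grip":-1},{"dx":0,"dy":0,"dz":0.255,"rx":0,"ry":0,"rz":0.075,"grip":-1},{"dx":0,"dy":0,"dz":0.255,"rx":0,"ry":0,"rz":0.1,"grip":-1},{"dx":0,"dy":0,"dz":0.255,"rx":0,"ry":0,"rz":0.125,"grip":-1}]'; python3 - <<'E'
from h import *
cv2.imwrite("pics/t2.png",get_image("top")[120:380,70:420,::-1].repeat(2,0).repeat(2,1))
E
```

```text
clock: 17.8
eef_pos: [615.2, 58.2, 160.0]
tool_rot: [3.139, -0.005, -0.005]
force: [0.6, 0.3, -4.8]
width: 33.7
gripper_force: 60.7
clock: 18.42
eef_pos: [490.9, 282.6, 156.9]
tool_rot: [3.141, 0.002, 0.001]
force: [0.4, -0.3, -4.1]
width: 33.1
gripper_force: 60.6
clock: 19.05
eef_pos: [447.0, 374.0, 64.2]
tool_rot: [3.141, 0.0, 0.0]
force: [0.3, 0.4, -4.0]
width: 33.2
gripper_force: 60.7
clock: 19.68
eef_pos: [447.6, 374.7, 8.0]
tool_rot: [-3.141, -0.0, 0.0]
force: [0.1, -0.2, -3.5]
width: 33.4
gripper_force: 60.4
clock: 20.3
eef_pos: [445.2, 373.2, 45.9]
tool_rot: [3.137, 0.005, 0.001]
force: [0.2, -0.4, 0.4]
width: 85.2
gripper_force: 0.0
clock: 20.92
eef_pos: [447.2, 374.7, 150.2]
tool_rot: [3.141, -0.0, 0.791]
force: [-0.2, 0.4, -0.2]
width: 85.2
gripper_force: 0.0
```

View pics/t2.png

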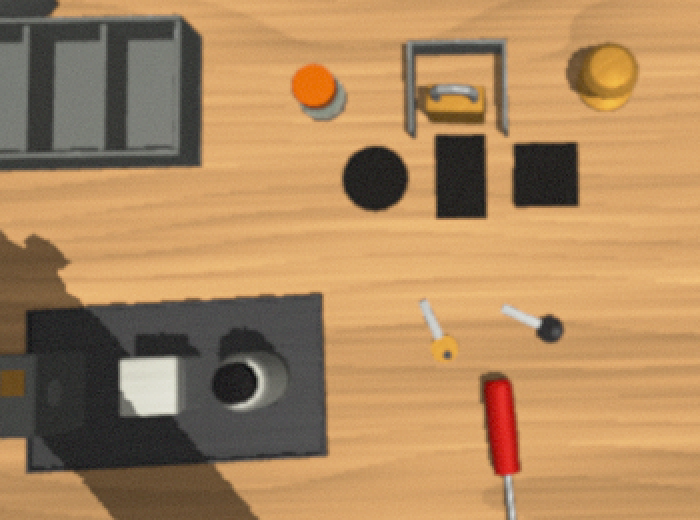

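The three stand upright in the tray (latch at the left end, tin at 150,385, can at 245,380), and the padlock hasn't moved. All three pads are now clear, so I'll measure their centres.

```bash
python3 - <<'E'
from h import *
np.set_printoptions(precision=1,suppress=True)
im=cv2.imread("pics/t2.png")[::2,::2];c=get_calibration("top");o=np.array([70,120])
g=im.max(2)
m=np.zeros_like(g);m[62:115,165:295]=(g[62:115,165:295]<75)*255
for k in cv2.findContours(m,0,1)[0]:
    if cv2.contourArea(k)<300: continue
    P=w(c,k.reshape(-1,2)+o,4)[:,:2].astype(np.float32);r=cv2.minAreaRect(P);print("pad",np.array(r[0]),r[1],r[2])
i=im.astype(int);m=((i[:,:,2]-i[:,:,0]>110)&(i[:,:,2]>150))
m=m.astype(np.uint8)*255;m[:35]=0;m[62:]=0;m[:,:208]=0;m[:,:][:,246:]=0
for k in cv2.findContours(m,0,1)[0]:
    if cv2.contourArea(k)>50:
        P=w(c,k.reshape(-1,2)+o,50)[:,:2];print(P.min(0),P.max(0))
m=np.zeros_like(g);m[145:240,10:168]=(g[145:240,10:168]<85)*255
# tray corners by eye at z=10
P=w(c,np.float64([(27,311),(322,294),(327,455),(29,472)])/2+o,10)[:,:2];print("tray",P,P.mean(0))
E
```

```text
pad [625.  108.3] (53.248291015625, 53.961238861083984) 89.34569549560547
pad [625.3 -43.5] (55.049964904785156, 53.906227111816406) 88.75575256347656
pad [625.3  31.9] (42.556941986083984, 71.95366668701172) 89.16079711914062
[673.2  10. ] [702.7  57.6]
tray [[513.6 408.6]
 [522.7 153.5]
 [384.9 149.5]
 [376.6 402.9]] [449.4 278.6]
```

```bash
python3 -m creep '[{"dx":0.06,"dy":-0.09,"dz":0,"rx":0,"ry":0,"rz":0.025,"grip":-1},{"dx":0.14,"dy":-0.2,"dz":0,"rx":0,"ry":0,"rz":0.05,"grip":-0.22},{"dx":0.22,"dy":-0.32,"dz":0,"rx":0,"ry":0,"rz":0.075,"grip":-0.22},{"dx":0.3,"dy":-0.44,"dz":0,"rx":0,"ry":0,"rz":0.1,"grip":-0.22},{"dx":0.38,"dy":-0.55,"dz":0,"rx":0,"ry":0,"rz":0.125,"grip":-0.22}]'; python3 -m creep '[{"dx":0.08,"dy":-0.12,"dz":0,"rx":0,"ry":0,"rz":0,"grip":-0.22},{"dx":0.16,"dy":-0.24,"dz":0,"rx":0,"ry":0,"rz":0,"grip":-0.22},{"dx":0.208,"dy":-0.305,"dz":0,"rx":0,"ry":0,"rz":0,"grip":-0.22},{"dx":0.208,"dy":-0.305,"dz":-0.05,"rx":0,"ry":0,"rz":0,"grip":-0.22},{"dx":0.208,"dy":-0.305,"dz":-0.15,"rx":0,"ry":0,"rz":0,"grip":-0.22}]'; python3 -m creep '[{"dx":0,"dy":0,"dz":-0.05,"rx":0,"ry":0,"rz":0,"grip":-0.22},{"dx":0,"dy":0,"dz":-0.1,"rx":0,"ry":0,"rz":0,"grip":-0.22},{"dx":0,"dy":0,"dz":-0.15,"rx":0,"ry":0,"rz":0,"grip":-0.22},{"dx":0,"dy":0,"dz":-0.16,"rx":0,"ry":0,"rz":0,"grip":-0.22},{"dx":0,"dy":0,"dz":-0.16,"rx":0,"ry":0,"rz":0,"grip":-0.22}]'; python3 - <<'E'
from h import *
s=ctrl.read_state();print(s['eef_pos'],s['width'])
a=get_image("side");b=get_image("wrist");c=get_calibration("wrist")
print(px(c,[(682.5,33,83),(670.5,8,50),(694.5,58,50)]),px(c,s['eef_pos']))
cv2.imwrite("pics/s3.png",np.vstack([cv2.resize(a[130:270,200:340],(420,420),interpolation=cv2.INTER_CUBIC),cv2.resize(b[210:390,110:530],(420,180))])[:,:,::-1])
E
```

```text
clock: 21.6
eef_pos: [600.1, 152.7, 149.9]
tool_rot: [3.142, 0.0, 1.573]
force: [0.1, 0.1, 0.3]
width: 52.3
gripper_force: 0.0
clock: 22.22
eef_pos: [684.3, 32.2, 90.7]
tool_rot: [3.137, -0.0, 1.567]
force: [0.4, 0.2, 0.6]
width: 52.2
gripper_force: 0.0
clock: 22.85
eef_pos: [682.7, 32.9, 26.1]
tool_rot: [3.141, -0.0, 1.571]
force: [-0.1, 0.4, -0.4]
width: 52.0
gripper_force: 0.0
[682.71334945  32.93935707  26.0696225 ] 51.98600256664405
[[318.9490037  321.52095704]
 [296.04872524 333.60051753]
 [344.35457762 240.32592956]] [[319.69376626 272.21668987]]
```

View pics/s3.png

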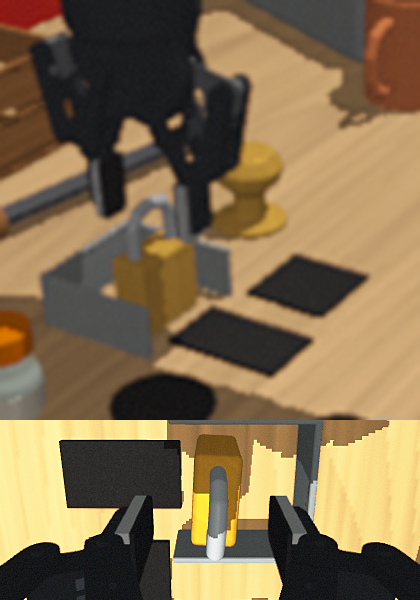

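In the wrist part of the picture the padlock (u≈327) sits about 2.5 mm off the finger midpoint (u≈321). I'll shift in x, then lower the rest of the way and grip.

```bash
python3 -m creep '[{"dx":0.006,"dy":0,"dz":0,"rx":0,"ry":0,"rz":0,"grip":-0.22},{"dx":0.006,"dy":0,"dz":-0.03,"rx":0,"ry":0,"rz":0,"grip":-0.22},{"dx":0.006,"dy":0,"dz":-0.06,"rx":0,"ry":0,"rz":0,"grip":-0.22},{"dx":0.006,"dy":0,"dz":-0.085,"rx":0,"ry":0,"rz":0,"grip":-0.22},{"dx":0.006,"dy":0,"dz":-0.105,"rx":0,"ry":0,"rz":0,"grip":-0.22}]'; python3 -m creep '[{"dx":0,"dy":0,"dz":0,"rx":0,"ry":0,"rz":0,"grip":-0.22},{"dx":0,"dy":0,"dz":0,"rx":0,"ry":0,"rz":0,"grip":1},{"dx":0,"dy":0,"dz":0,"rx":0,"ry":0,"rz":0,"grip":1},{"dx":0,"dy":0,"dz":0,"rx":0,"ry":0,"rz":0,"grip":1},{"dx":0,"dy":0,"dz":0,"rx":0,"ry":0,"rz":0,"grip":1}]'
```

```text
clock: 23.58
eef_pos: [684.3, 32.7, -17.3]
tool_rot: [-3.14, 0.0, 1.571]
force: [-0.3, 0.2, 0.2]
width: 51.8
gripper_force: 0.0
clock: 24.2
eef_pos: [685.5, 32.9, -15.4]
tool_rot: [3.14, -0.0, 1.571]
force: [0.2, -0.5, 3.0]
width: 22.9
gripper_force: 59.1
```

```bash
python3 -m creep '[{"dx":0,"dy":0,"dz":0.05,"rx":0,"ry":0,"rz":0,"grip":1},{"dx":0,"dy":0,"dz":0.13,"rx":0,"ry":0,"rz":0,"grip":1},{"dx":0,"dy":0,"dz":0.23,"rx":0,"ry":0,"rz":0,"grip":1},{"dx":0,"dy":0,"dz":0.33,"rx":0,"ry":0,"rz":0,"grip":1},{"dx":-0.05,"dy":-0.07,"dz":0.365,"rx":0,"ry":0,"rz":0,"grip":1}]'; python3 -m creep '[{"dx":-0.07,"dy":-0.094,"dz":0,"rx":0,"ry":0,"rz":-0.007,"grip":1},{"dx":-0.14,"dy":-0.188,"dz":0,"rx":0,"ry":0,"rz":-0.014,"grip":1},{"dx":-0.21,"dy":-0.282,"dz":0,"rx":0,"ry":0,"rz":-0.021,"grip":1},{"dx":-0.28,"dy":-0.376,"dz":0,"rx":0,"ry":0,"rz":-0.028,"grip":1},{"dx":-0.35,"dy":-0.47,"dz":0,"rx":0,"ry":0,"rz":-0.035,"grip":1}]'; python3 -m creep '[{"dx":-0.07,"dy":-0.094,"dz":0,"rx":0,"ry":0,"rz":0,"grip":1},{"dx":-0.1615,"dy":-0.214,"dz":0,"rx":0,"ry":0,"rz":0,"grip":1},{"dx":-0.1615,"dy":-0.214,"dz":-0.05,"rx":0,"ry":0,"rz":0,"grip":1},{"dx":-0.1615,"dy":-0.214,"dz":-0.1,"rx":0,"ry":0,"rz":0,"grip":1},{"dx":-0.1615,"dy":-0.214,"dz":-0.1,"rx":0,"ry":0,"rz":0,"grip":1}]'; python3 - <<'E'
from h import *
np.set_printoptions(precision=1,suppress=True)
s=ctrl.read_state();print(s['eef_pos'],s['tool_rot'])
b=get_image("wrist");c=get_calibration("wrist")
cc,sn=np.cos(-.218),np.sin(-.218);R=np.array([[cc,-sn],[sn,cc]])
q=np.array([[37,50],[-37,50],[-37,-50],[37,-50]])@R.T+[460.2,-268.6]
print(px(c,np.c_[q,[20]*4]))
cv2.imwrite("pics/w3.png",b[:,:,::-1])
E
```

```text
clock: 24.82
eef_pos: [667.3, 8.9, 133.9]
tool_rot: [3.135, -0.004, 1.576]
force: [-0.2, -1.0, -3.7]
width: 23.1
gripper_force: 59.0
clock: 25.45
eef_pos: [523.5, -184.3, 130.7]
tool_rot: [3.142, 0.0, 1.35]
force: [0.1, 0.2, -3.3]
width: 22.7
gripper_force: 58.8
clock: 26.08
eef_pos: [458.8, -268.3, 89.5]
tool_rot: [-3.139, -0.001, 1.351]
force: [-0.7, 0.7, -2.7]
width: 23.2
gripper_force: 58.8
[ 458.8 -268.3   89.5] [-3.1 -0.   1.4]
[[372.2 173.6]
 [270.2 173.8]
 [275.2 300.3]
 [367.3 300.3]]
```

View pics/w3.png

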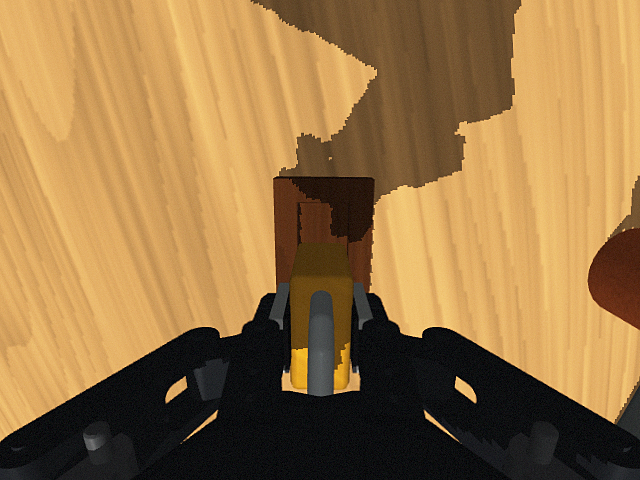

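```bash
python3 - <<'E'
from h import *
np.set_printoptions(precision=1,suppress=True)
s=ctrl.read_state();c=get_calibration("wrist")
b=get_image("wrist").max(2).astype(float);print(s['eef_pos'],s['tool_rot'],ctrl.read_state()['eef_pos'])
for r in (225,240,255,270):
    g=np.diff(cv2.GaussianBlur(b,(5,5),0)[r]);L=250+g[250:300].argmin();Rr=350+g[350:400].argmax()
    P=w(c,[(L+.5,r),(Rr+.5,r)],20);d=P[1]-P[0];print(r,L,Rr,P.mean(0)[:2],np.linalg.norm(d),np.degrees(np.arctan2(d[1],d[0])))
col=cv2.GaussianBlur(b,(5,5),0)[160:215];print(col[:,[285,300,320]].astype(int).T.tolist())
E
```

```text
[ 459.8 -268.5   90.2] [-3.1 -0.   1.4] [ 460.5 -268.7   90.7]
225 272 371 [ 463.3 -257.1] 74.64527900544356 -12.531213592073478
240 272 371 [ 460.8 -268.5] 75.54566563678327 -12.526223069273458
255 273 370 [ 458.2 -280.3] 74.93749040390067 -12.521108886027944
270 273 370 [ 455.6 -292.3] 75.90133304584218 -12.51586713634319
[[219, 220, 221, 221, 223, 225, 226, 216, 185, 144, 117, 110, 112, 113, 111, 94, 62, 44, 56, 78, 89, 89, 88, 88, 89, 90, 90, 90, 90, 90, 89, 89, 89, 90, 90, 90, 90, 90, 89, 89, 90, 90, 90, 91, 91, 91, 91, 90, 90, 90, 90, 89, 89, 91, 91], [112, 112, 112, 111, 110, 108, 107, 106, 106, 105, 105, 104, 103, 103, 101, 88, 62, 38, 30, 33, 35, 35, 35, 35, 35, 34, 35, 38, 45, 54, 67, 79, 84, 84, 84, 84, 84, 83, 84, 84, 81, 75, 76, 85, 91, 92, 92, 91, 87, 83, 80, 80, 80, 84, 90], [103, 102, 102, 102, 102, 102, 102, 102, 101, 101, 102, 102, 102, 103, 103, 95, 71, 42, 29, 32, 36, 37, 37, 36, 36, 36, 36, 37, 37, 37, 37, 36, 35, 36, 37, 37, 39, 50, 67, 76, 65, 48, 48, 63, 76, 80, 80, 80, 81, 81, 81, 81, 81, 81, 82]]
```

Cradle centre line confirmed at x≈460.8, yaw −12.5°, so the gripper is lined up with it. Lowering the padlock into the pocket.

```bash
python3 -m creep '[{"dx":0.0015,"dy":0,"dz":-0.06,"rx":0,"ry":0,"rz":0,"grip":1},{"dx":0.0015,"dy":0,"dz":-0.13,"rx":0,"ry":0,"rz":0,"grip":1},{"dx":0.0015,"dy":0,"dz":-0.18,"rx":0,"ry":0,"rz":0,"grip":1},{"dx":0.0015,"dy":0,"dz":-0.2,"rx":0,"ry":0,"rz":0,"grip":1},{"dx":0.0015,"dy":0,"dz":-0.2,"rx":0,"ry":0,"rz":0,"grip":1}]'; python3 -m creep '[{"dx":0,"dy":0,"dz":-0.01,"rx":0,"ry":0,"rz":0,"grip":1},{"dx":0,"dy":0,"dz":-0.02,"rx":0,"ry":0,"rz":0,"grip":1},{"dx":0,"dy":0,"dz":-0.03,"rx":0,"ry":0,"rz":0,"grip":1},{"dx":0,"dy":0,"dz":-0.034,"rx":0,"ry":0,"rz":0,"grip":1},{"dx":0,"dy":0,"dz":-0.034,"rx":0,"ry":0,"rz":0,"grip":1}]'
```

```text
clock: 26.8
eef_pos: [461.3, -268.8, 10.4]
tool_rot: [3.141, 0.0, 1.352]
force: [-0.0, -0.3, -2.5]
width: 23.3
gripper_force: 59.0
clock: 27.42
eef_pos: [460.7, -268.8, -3.5]
tool_rot: [-3.141, 0.0, 1.351]
force: [-1.6, 0.3, -0.1]
width: 23.1
gripper_force: 59.2
```

The weight came off at just the expected depth, so the padlock is on the pocket floor. Release, lift and check.

```bash
python3 -m creep '[{"dx":0,"dy":0,"dz":0,"rx":0,"ry":0,"rz":0,"grip":-0.2},{"dx":0,"dy":0,"dz":0,"rx":0,"ry":0,"rz":0,"grip":-0.2},{"dx":0,"dy":0,"dz":0,"rx":0,"ry":0,"rz":0,"grip":-0.2},{"dx":0,"dy":0,"dz":0.02,"rx":0,"ry":0,"rz":0,"grip":-0.2},{"dx":0,"dy":0,"dz":0.05,"rx":0,"ry":0,"rz":0,"grip":-0.2}]'; python3 -m creep '[{"dx":0,"dy":0,"dz":0.09,"rx":0,"ry":0,"rz":0,"grip":-1},{"dx":0,"dy":0,"dz":0.2,"rx":0,"ry":0,"rz":-0.025,"grip":-1},{"dx":0,"dy":0,"dz":0.335,"rx":0,"ry":0,"rz":-0.05,"grip":-1},{"dx":0,"dy":0,"dz":0.335,"rx":0,"ry":0,"rz":-0.075,"grip":-1},{"dx":0,"dy":0,"dz":0.335,"rx":0,"ry":0,"rz":-0.1,"grip":-1}]'; python3 - <<'E'
from h import *
t=get_image("top");a=t[255:345,430:530];b=t[240:370,60:260]
cv2.imwrite("pics/t3.png",np.vstack([cv2.resize(a,(333,300),interpolation=2),np.zeros((0,333,3),np.uint8)])[:,:,::-1])
A=cv2.resize(a,(400,360),interpolation=2);B=cv2.resize(b,(400,260),interpolation=2)
cv2.imwrite("pics/t3.png",np.hstack([A[:,:],cv2.copyMakeBorder(B,0,100,0,0,0)])[:,:,::-1])
E
```

```text
clock: 28.05
eef_pos: [460.7, -268.7, 16.8]
tool_rot: [-3.141, -0.0, 1.351]
force: [0.1, -0.2, -0.1]
width: 51.1
gripper_force: 0.0
clock: 28.68
eef_pos: [461.4, -269.0, 152.3]
tool_rot: [3.139, -0.001, 0.718]
force: [0.5, -0.5, -0.7]
width: 85.5
gripper_force: 0.0
```

View pics/t3.png

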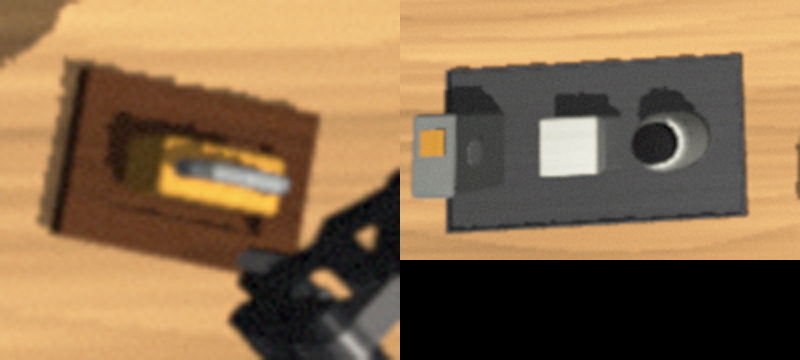

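The padlock stands in the pocket, body top centre around (221,178), and the three are upright in the tray. A quick numerical check of its centring:

```bash
python3 - <<'E'
from h import *
c=get_calibration("top")
print(w(c,np.float64([(165,140),(285,160),(275,215),(160,190),(221,177)])/4+[430,255],62).round(1))
print("snib,tin,can",w(c,np.float64([(432,143)])/2-[200,0]+[60,240],95).round(1),w(c,np.float64([(572,146)])/2-[200,0]+[60,240],78).round(1),w(c,np.float64([(655,145)])/2-[200,0]+[60,240],108).round(1))
E
```

```text
[[ 474.5 -246.2   62. ]
 [ 465.5 -294.2   62. ]
 [ 443.5 -288.8   62. ]
 [ 454.4 -243.1   62. ]
 [ 459.2 -268.    62. ]]
snib,tin,can [[455.2 376.3  95. ]] [[449.6 274.9  78. ]] [[450.2 201.  108. ]]
```

```bash
python3 -m creep '[{"dx":0.02,"dy":0.1,"dz":0,"rx":0,"ry":0,"rz":-0.023,"grip":-1},{"dx":0.04,"dy":0.22,"dz":0,"rx":0,"ry":0,"rz":-0.046,"grip":-1},{"dx":0.06,"dy":0.36,"dz":0,"rx":0,"ry":0,"rz":-0.069,"grip":-1},{"dx":0.08,"dy":0.5,"dz":0,"rx":0,"ry":0,"rz":-0.092,"grip":-1},{"dx":0.1,"dy":0.64,"dz":0,"rx":0,"ry":0,"rz":-0.115,"grip":-1}]'; python3 -m creep '[{"dx":0,"dy":0.14,"dz":0,"rx":0,"ry":0,"rz":0,"grip":-1},{"dx":0,"dy":0.28,"dz":0,"rx":0,"ry":0,"rz":0,"grip":-1},{"dx":-0.02,"dy":0.42,"dz":0,"rx":0,"ry":0,"rz":0,"grip":-1},{"dx":-0.04,"dy":0.56,"dz":0,"rx":0,"ry":0,"rz":0,"grip":-1},{"dx":-0.06,"dy":0.7,"dz":0,"rx":0,"ry":0,"rz":0,"grip":-1}]'; python3 -m creep '[{"dx":-0.04,"dy":0.14,"dz":0,"rx":0,"ry":0,"rz":0,"grip":-1},{"dx":-0.074,"dy":0.269,"dz":0,"rx":0,"ry":0,"rz":0,"grip":-1},{"dx":-0.074,"dy":0.269,"dz":0,"rx":0,"ry":0,"rz":0,"grip":-1},{"dx":-0.074,"dy":0.269,"dz":-0.08,"rx":0,"ry":0,"rz":0,"grip":-1},{"dx":-0.074,"dy":0.269,"dz":-0.18,"rx":0,"ry":0,"rz":0,"grip":-1}]'; python3 -m creep '[{"dx":0,"dy":0,"dz":-0.08,"rx":0,"ry":0,"rz":0,"grip":-1},{"dx":0,"dy":0,"dz":-0.15,"rx":0,"ry":0,"rz":0,"grip":-1},{"dx":0,"dy":0,"dz":-0.1755,"rx":0,"ry":0,"rz":0,"grip":-1},{"dx":0,"dy":0,"dz":-0.1755,"rx":0,"ry":0,"rz":0,"grip":-1},{"dx":0,"dy":0,"dz":-0.1755,"rx":0,"ry":0,"rz":0,"grip":-1}]';  python3 -m creep '[{"dx":0,"dy":0,"dz":0,"rx":0,"ry":0,"rz":0,"grip":1},{"dx":0,"dy":0,"dz":0,"rx":0,"ry":0,"rz":0,"grip":1},{"dx":0,"dy":0,"dz":0,"rx":0,"ry":0,"rz":0,"grip":1},{"dx":0,"dy":0,"dz":0,"rx":0,"ry":0,"rz":0,"grip":1},{"dx":0,"dy":0,"dz":0,"rx":0,"ry":0,"rz":0,"grip":1}]'
```

```text
clock: 29.35
eef_pos: [501.0, -10.8, 151.0]
tool_rot: [-3.141, -0.001, -0.002]
force: [0.8, 0.2, -0.4]
width: 85.8
gripper_force: 0.0
clock: 29.98
eef_pos: [476.3, 269.2, 151.0]
tool_rot: [-3.141, -0.0, 0.003]
force: [1.0, 0.7, -0.3]
width: 85.5
gripper_force: 0.0
clock: 30.6
eef_pos: [448.3, 374.7, 78.9]
tool_rot: [-3.14, -0.002, 0.002]
force: [0.4, 0.0, -0.4]
width: 85.5
gripper_force: 0.0
clock: 31.22
eef_pos: [448.1, 375.2, 9.3]
tool_rot: [-3.14, -0.002, 0.0]
force: [0.0, 1.0, -0.4]
width: 85.2
gripper_force: 0.0
clock: 31.85
eef_pos: [447.4, 374.9, 8.6]
tool_rot: [-3.141, -0.0, 0.0]
force: [-0.9, -1.0, 5.2]
width: 33.2
gripper_force: 60.7
```

```bash
python3 -m creep '[{"dx":0,"dy":0,"dz":0.06,"rx":0,"ry":0,"rz":0,"grip":1},{"dx":0,"dy":0,"dz":0.15,"rx":0,"ry":0,"rz":0,"grip":1},{"dx":0,"dy":0,"dz":0.25,"rx":0,"ry":0,"rz":0,"grip":1},{"dx":0,"dy":0,"dz":0.35,"rx":0,"ry":0,"rz":0,"grip":1},{"dx":0.04,"dy":-0.075,"dz":0.375,"rx":0,"ry":0,"rz":0,"grip":1}]'; python3 -m creep '[{"dx":0.06,"dy":-0.11,"dz":0,"rx":0,"ry":0,"rz":0,"grip":1},{"dx":0.12,"dy":-0.22,"dz":0,"rx":0,"ry":0,"rz":0,"grip":1},{"dx":0.18,"dy":-0.33,"dz":0,"rx":0,"ry":0,"rz":0,"grip":1},{"dx":0.24,"dy":-0.44,"dz":0,"rx":0,"ry":0,"rz":0,"grip":1},{"dx":0.3,"dy":-0.55,"dz":0,"rx":0,"ry":0,"rz":0,"grip":1}]'; python3 -m creep '[{"dx":0.06,"dy":-0.11,"dz":0,"rx":0,"ry":0,"rz":0,"grip":1},{"dx":0.1,"dy":-0.21,"dz":0,"rx":0,"ry":0,"rz":0,"grip":1},{"dx":0.105,"dy":-0.2325,"dz":-0.03,"rx":0,"ry":0,"rz":-0.001,"grip":1},{"dx":0.105,"dy":-0.2325,"dz":-0.13,"rx":0,"ry":0,"rz":-0.001,"grip":1},{"dx":0.105,"dy":-0.2325,"dz":-0.23,"rx":0,"ry":0,"rz":-0.001,"grip":1}]'; python3 -m creep '[{"dx":0,"dy":0,"dz":-0.07,"rx":0,"ry":0,"rz":0,"grip":1},{"dx":0,"dy":0,"dz":-0.12,"rx":0,"ry":0,"rz":0,"grip":1},{"dx":0,"dy":0,"dz":-0.139,"rx":0,"ry":0,"rz":0,"grip":1},{"dx":0,"dy":0,"dz":-0.141,"rx":0,"ry":0,"rz":0,"grip":1},{"dx":0,"dy":0,"dz":-0.141,"rx":0,"ry":0,"rz":0,"grip":1}]'; python3 -m creep '[{"dx":0,"dy":0,"dz":0,"rx":0,"ry":0,"rz":0,"grip":-1},{"dx":0,"dy":0,"dz":0,"rx":0,"ry":0,"rz":0,"grip":-1},{"dx":0,"dy":0,"dz":0,"rx":0,"ry":0,"rz":0,"grip":-1},{"dx":0,"dy":0,"dz":0,"rx":0,"ry":0,"rz":0,"grip":-1},{"dx":0,"dy":0,"dz":0.1,"rx":0,"ry":0,"rz":0,"grip":-1}]'
```

```text
clock: 32.48
eef_pos: [462.4, 348.9, 160.0]
tool_rot: [-3.137, -0.002, 0.006]
force: [0.5, -0.4, -4.8]
width: 33.6
gripper_force: 61.0
clock: 33.1
eef_pos: [582.8, 123.3, 157.0]
tool_rot: [3.141, 0.002, 0.001]
force: [1.1, 0.2, -5.4]
width: 33.6
gripper_force: 60.9
clock: 33.72
eef_pos: [624.1, 32.9, 64.2]
tool_rot: [-3.141, 0.001, -0.005]
force: [-0.6, 0.4, -4.1]
width: 33.6
gripper_force: 61.0
clock: 34.35
eef_pos: [626.0, 32.0, 10.4]
tool_rot: [-3.141, -0.002, -0.006]
force: [0.3, 0.4, -4.0]
width: 33.4
gripper_force: 60.7
clock: 34.98
eef_pos: [622.4, 31.7, 47.4]
tool_rot: [3.141, 0.007, -0.006]
force: [0.2, -0.2, 0.1]
width: 85.3
gripper_force: 0.0
```

```bash
python3 -m creep '[{"dx":0,"dy":0,"dz":0.12,"rx":0,"ry":0,"rz":0,"grip":-1},{"dx":0,"dy":0,"dz":0.25,"rx":0,"ry":0,"rz":0,"grip":-1},{"dx":-0.04,"dy":0.06,"dz":0.25,"rx":0,"ry":0,"rz":0.025,"grip":-1},{"dx":-0.09,"dy":0.13,"dz":0.25,"rx":0,"ry":0,"rz":0.05,"grip":-1},{"dx":-0.15,"dy":0.21,"dz":0.25,"rx":0,"ry":0,"rz":0.075,"grip":-1}]'; python3 -m creep '[{"dx":-0.06,"dy":0.09,"dz":0,"rx":0,"ry":0,"rz":0.028,"grip":-1},{"dx":-0.12,"dy":0.17,"dz":0,"rx":0,"ry":0,"rz":0.056,"grip":-1},{"dx":-0.18,"dy":0.26,"dz":0,"rx":0,"ry":0,"rz":0.084,"grip":-1},{"dx":-0.24,"dy":0.35,"dz":0,"rx":0,"ry":0,"rz":0.112,"grip":-1},{"dx":-0.288,"dy":0.41,"dz":0,"rx":0,"ry":0,"rz":0.14,"grip":-1}]'; python3 -m creep '[{"dx":0,"dy":0,"dz":0,"rx":0,"ry":0,"rz":0.028,"grip":-1},{"dx":0,"dy":0,"dz":0,"rx":0,"ry":0,"rz":0.036,"grip":-1},{"dx":0,"dy":0,"dz":0,"rx":0,"ry":0,"rz":0.036,"grip":-1},{"dx":0,"dy":0,"dz":-0.08,"rx":0,"ry":0,"rz":0.036,"grip":-1},{"dx":0,"dy":0,"dz":-0.18,"rx":0,"ry":0,"rz":0.036,"grip":-1}]'; python3 -m creep '[{"dx":0,"dy":0,"dz":-0.08,"rx":0,"ry":0,"rz":0,"grip":-1},{"dx":0,"dy":0,"dz":-0.15,"rx":0,"ry":0,"rz":0,"grip":-1},{"dx":0,"dy":0,"dz":-0.174,"rx":0,"ry":0,"rz":0,"grip":-1},{"dx":0,"dy":0,"dz":-0.174,"rx":0,"ry":0,"rz":0,"grip":-1},{"dx":0,"dy":0,"dz":-0.174,"rx":0,"ry":0,"rz":0,"grip":-1}]';  python3 -m creep '[{"dx":0,"dy":0,"dz":0,"rx":0,"ry":0,"rz":0,"grip":1},{"dx":0,"dy":0,"dz":0,"rx":0,"ry":0,"rz":0,"grip":1},{"dx":0,"dy":0,"dz":0,"rx":0,"ry":0,"rz":0,"grip":1},{"dx":0,"dy":0,"dz":0,"rx":0,"ry":0,"rz":0,"grip":1},{"dx":0,"dy":0,"dz":0,"rx":0,"ry":0,"rz":0,"grip":1}]'
```

```text
clock: 35.6
eef_pos: [564.9, 116.2, 150.0]
tool_rot: [3.141, -0.001, 0.469]
force: [0.3, -0.1, -0.5]
width: 85.4
gripper_force: 0.0
clock: 36.22
eef_pos: [448.8, 281.8, 150.0]
tool_rot: [3.142, -0.001, 1.353]
force: [0.3, 0.3, -0.3]
width: 85.3
gripper_force: 0.0
clock: 36.85
eef_pos: [451.3, 280.2, 77.8]
tool_rot: [3.139, -0.002, 1.569]
force: [0.1, -0.3, -0.8]
width: 85.2
gripper_force: 0.0
clock: 37.48
eef_pos: [450.8, 280.3, 9.1]
tool_rot: [3.14, -0.001, 1.571]
force: [0.2, 1.5, 0.3]
width: 85.1
gripper_force: 0.0
clock: 38.1
eef_pos: [450.5, 280.0, 8.9]
tool_rot: [3.14, -0.0, 1.571]
force: [0.3, 0.1, 5.4]
width: 45.5
gripper_force: 60.4
```

```bash
python3 -m creep '[{"dx":0,"dy":0,"dz":0.06,"rx":0,"ry":0,"rz":0,"grip":1},{"dx":0,"dy":0,"dz":0.15,"rx":0,"ry":0,"rz":0,"grip":1},{"dx":0,"dy":0,"dz":0.25,"rx":0,"ry":0,"rz":0,"grip":1},{"dx":0,"dy":0,"dz":0.35,"rx":0,"ry":0,"rz":0,"grip":1},{"dx":0.04,"dy":-0.075,"dz":0.375,"rx":0,"ry":0,"rz":0,"grip":1}]'; python3 -m creep '[{"dx":0.06,"dy":-0.11,"dz":0,"rx":0,"ry":0,"rz":0,"grip":1},{"dx":0.12,"dy":-0.22,"dz":0,"rx":0,"ry":0,"rz":0,"grip":1},{"dx":0.18,"dy":-0.33,"dz":0,"rx":0,"ry":0,"rz":0,"grip":1},{"dx":0.24,"dy":-0.44,"dz":0,"rx":0,"ry":0,"rz":0,"grip":1},{"dx":0.3,"dy":-0.55,"dz":0,"rx":0,"ry":0,"rz":0,"grip":1}]'; python3 -m creep '[{"dx":0.06,"dy":-0.11,"dz":0,"rx":0,"ry":0,"rz":0,"grip":1},{"dx":0.098,"dy":-0.184,"dz":0,"rx":0,"ry":0,"rz":-0.002,"grip":1},{"dx":0.098,"dy":-0.184,"dz":0,"rx":0,"ry":0,"rz":-0.002,"grip":1},{"dx":0.098,"dy":-0.184,"dz":-0.1,"rx":0,"ry":0,"rz":-0.002,"grip":1},{"dx":0.098,"dy":-0.184,"dz":-0.2,"rx":0,"ry":0,"rz":-0.002,"grip":1}]'; python3 -m creep '[{"dx":0,"dy":0,"dz":-0.08,"rx":0,"ry":0,"rz":0,"grip":1},{"dx":0,"dy":0,"dz":-0.14,"rx":0,"ry":0,"rz":0,"grip":1},{"dx":0,"dy":0,"dz":-0.168,"rx":0,"ry":0,"rz":0,"grip":1},{"dx":0,"dy":0,"dz":-0.171,"rx":0,"ry":0,"rz":0,"grip":1},{"dx":0,"dy":0,"dz":-0.171,"rx":0,"ry":0,"rz":0,"grip":1}]'; python3 -m creep '[{"dx":0,"dy":0,"dz":0,"rx":0,"ry":0,"rz":0,"grip":-1},{"dx":0,"dy":0,"dz":0,"rx":0,"ry":0,"rz":0,"grip":-1},{"dx":0,"dy":0,"dz":0,"rx":0,"ry":0,"rz":0,"grip":-1},{"dx":0,"dy":0,"dz":0,"rx":0,"ry":0,"rz":0,"grip":-1},{"dx":0,"dy":0,"dz":0.1,"rx":0,"ry":0,"rz":0,"grip":-1}]'
```

```text
clock: 38.72
eef_pos: [466.0, 253.5, 160.9]
tool_rot: [3.138, -0.005, 1.577]
force: [0.5, -0.4, -3.2]
width: 45.2
gripper_force: 62.5
clock: 39.35
eef_pos: [586.0, 28.1, 157.8]
tool_rot: [-3.14, 0.0, 1.571]
force: [1.0, 0.6, -2.5]
width: 45.1
gripper_force: 62.5
clock: 39.98
eef_pos: [624.7, -42.5, 77.4]
tool_rot: [3.141, -0.001, 1.56]
force: [-0.2, -0.6, -3.1]
width: 45.5
gripper_force: 62.5
clock: 40.6
eef_pos: [625.5, -43.3, 10.2]
tool_rot: [3.141, -0.0, 1.559]
force: [0.6, -0.4, -2.7]
width: 45.2
gripper_force: 61.8
clock: 41.22
eef_pos: [622.4, -43.9, 47.4]
tool_rot: [-3.135, -0.0, 1.559]
force: [0.3, -0.4, 0.5]
width: 85.7
gripper_force: 0.0
```

```bash
python3 -m creep '[{"dx":0,"dy":0,"dz":0.12,"rx":0,"ry":0,"rz":0,"grip":-1},{"dx":0,"dy":0,"dz":0.25,"rx":0,"ry":0,"rz":0,"grip":-1},{"dx":-0.04,"dy":0.06,"dz":0.25,"rx":0,"ry":0,"rz":0,"grip":-1},{"dx":-0.1,"dy":0.14,"dz":0.25,"rx":0,"ry":0,"rz":0,"grip":-1},{"dx":-0.16,"dy":0.24,"dz":0.25,"rx":0,"ry":0,"rz":0,"grip":-1}]'; python3 -m creep '[{"dx":-0.07,"dy":0.1,"dz":0,"rx":0,"ry":0,"rz":0.002,"grip":-1},{"dx":-0.14,"dy":0.2,"dz":0,"rx":0,"ry":0,"rz":0.002,"grip":-1},{"dx":-0.2,"dy":0.28,"dz":0,"rx":0,"ry":0,"rz":0.002,"grip":-1},{"dx":-0.273,"dy":0.379,"dz":0,"rx":0,"ry":0,"rz":0.002,"grip":-1},{"dx":-0.273,"dy":0.379,"dz":0,"rx":0,"ry":0,"rz":0.002,"grip":-1}]'; python3 -m creep '[{"dx":0,"dy":0,"dz":-0.08,"rx":0,"ry":0,"rz":0,"grip":-1},{"dx":0,"dy":0,"dz":-0.18,"rx":0,"ry":0,"rz":0,"grip":-1},{"dx":0,"dy":0,"dz":-0.28,"rx":0,"ry":0,"rz":0,"grip":-1},{"dx":0,"dy":0,"dz":-0.34,"rx":0,"ry":0,"rz":0,"grip":-1},{"dx":0,"dy":0,"dz":-0.354,"rx":0,"ry":0,"rz":0,"grip":-1}]'; python3 -m creep '[{"dx":0,"dy":0,"dz":0,"rx":0,"ry":0,"rz":0,"grip":-1},{"dx":0,"dy":0,"dz":0,"rx":0,"ry":0,"rz":0,"grip":1},{"dx":0,"dy":0,"dz":0,"rx":0,"ry":0,"rz":0,"grip":1},{"dx":0,"dy":0,"dz":0,"rx":0,"ry":0,"rz":0,"grip":1},{"dx":0,"dy":0,"dz":0,"rx":0,"ry":0,"rz":0,"grip":1}]'
```

```text
clock: 41.85
eef_pos: [560.7, 52.2, 149.9]
tool_rot: [3.141, 0.0, 1.557]
force: [1.0, 1.0, -0.5]
width: 85.4
gripper_force: 0.0
clock: 42.48
eef_pos: [449.5, 207.8, 150.2]
tool_rot: [-3.141, -0.002, 1.579]
force: [0.7, -0.4, 0.1]
width: 85.4
gripper_force: 0.0
clock: 43.1
eef_pos: [451.6, 202.5, 6.8]
tool_rot: [-3.14, 0.002, 1.57]
force: [-0.2, 0.8, 0.7]
width: 85.4
gripper_force: 0.0
clock: 43.72
eef_pos: [452.6, 204.0, 9.2]
tool_rot: [3.14, -0.0, 1.571]
force: [-0.5, -0.3, 7.3]
width: 44.9
gripper_force: 60.8
```

```bash
python3 -m creep '[{"dx":0,"dy":0,"dz":0.06,"rx":0,"ry":0,"rz":0,"grip":1},{"dx":0,"dy":0,"dz":0.15,"rx":0,"ry":0,"rz":0,"grip":1},{"dx":0,"dy":0,"dz":0.25,"rx":0,"ry":0,"rz":0,"grip":1},{"dx":0,"dy":0,"dz":0.35,"rx":0,"ry":0,"rz":0,"grip":1},{"dx":0.06,"dy":-0.035,"dz":0.375,"rx":0,"ry":0,"rz":0,"grip":1}]'; python3 -m creep '[{"dx":0.1,"dy":-0.055,"dz":0,"rx":0,"ry":0,"rz":0,"grip":1},{"dx":0.2,"dy":-0.11,"dz":0,"rx":0,"ry":0,"rz":0,"grip":1},{"dx":0.29,"dy":-0.16,"dz":0,"rx":0,"ry":0,"rz":0,"grip":1},{"dx":0.35,"dy":-0.195,"dz":0,"rx":0,"ry":0,"rz":0,"grip":1},{"dx":0.373,"dy":-0.205,"dz":0,"rx":0,"ry":0,"rz":0,"grip":1}]'; python3 -m creep '[{"dx":0,"dy":0,"dz":-0.06,"rx":0,"ry":0,"rz":0,"grip":1},{"dx":0,"dy":0,"dz":-0.16,"rx":0,"ry":0,"rz":0,"grip":1},{"dx":0,"dy":0,"dz":-0.26,"rx":0,"ry":0,"rz":0,"grip":1},{"dx":0,"dy":0,"dz":-0.33,"rx":0,"ry":0,"rz":0,"grip":1},{"dx":0,"dy":0,"dz":-0.355,"rx":0,"ry":0,"rz":0,"grip":1}]'; python3 -m creep '[{"dx":0,"dy":0,"dz":-0.01,"rx":0,"ry":0,"rz":0,"grip":1},{"dx":0,"dy":0,"dz":-0.016,"rx":0,"ry":0,"rz":0,"grip":1},{"dx":0,"dy":0,"dz":-0.016,"rx":0,"ry":0,"rz":0,"grip":1},{"dx":0,"dy":0,"dz":-0.016,"rx":0,"ry":0,"rz":0,"grip":-1},{"dx":0,"dy":0,"dz":-0.016,"rx":0,"ry":0,"rz":0,"grip":-1}]'; python3 -m creep '[{"dx":0,"dy":0,"dz":0,"rx":0,"ry":0,"rz":0,"grip":-1},{"dx":0,"dy":0,"dz":0,"rx":0,"ry":0,"rz":0,"grip":-1},{"dx":0,"dy":0,"dz":0.06,"rx":0,"ry":0,"rz":0,"grip":-1},{"dx":0,"dy":0,"dz":0.16,"rx":0,"ry":0,"rz":0,"grip":-1},{"dx":0,"dy":0,"dz":0.28,"rx":0,"ry":0,"rz":0,"grip":-1}]'; python3 -m creep '[{"dx":-0.1,"dy":0.12,"dz":0.1,"rx":0,"ry":0,"rz":0,"grip":-1},{"dx":-0.2,"dy":0.24,"dz":0.1,"rx":0,"ry":0,"rz":0,"grip":-1},{"dx":-0.3,"dy":0.36,"dz":0.1,"rx":0,"ry":0,"rz":0,"grip":-1},{"dx":-0.4,"dy":0.4,"dz":0.1,"rx":0,"ry":0,"rz":0,"grip":-1},{"dx":-0.4,"dy":0.4,"dz":0.1,"rx":0,"ry":0,"rz":0,"grip":-1}]'; python3 - <<'E'
from h import *
t=get_image("top")
cv2.imwrite("pics/t4.png",cv2.resize(t[125:240,215:395],None,fx=4.4,fy=4.4,interpolation=2)[:,:,::-1])
cv2.imwrite("pics/s4.png",get_image("side")[:,:,::-1])
E
```

```text
clock: 44.35
eef_pos: [475.8, 191.8, 161.0]
tool_rot: [3.138, -0.002, 1.575]
force: [0.8, 0.0, -3.0]
width: 44.6
gripper_force: 62.1
clock: 44.98
eef_pos: [625.9, 105.9, 157.6]
tool_rot: [-3.141, 0.001, 1.568]
force: [-0.5, -0.3, -2.6]
width: 44.2
gripper_force: 62.1
clock: 45.6
eef_pos: [622.8, 108.5, 14.4]
tool_rot: [-3.137, 0.0, 1.573]
force: [-0.6, 0.6, -2.2]
width: 44.5
gripper_force: 62.0
clock: 46.22
eef_pos: [625.9, 108.0, 10.5]
tool_rot: [3.14, -0.0, 1.571]
force: [0.7, -0.5, 0.0]
width: 79.2
gripper_force: 0.0
clock: 46.85
eef_pos: [624.5, 107.6, 122.1]
tool_rot: [-3.14, 0.0, 1.571]
force: [1.7, 0.8, -0.4]
width: 85.8
gripper_force: 0.0
clock: 47.48
eef_pos: [460.9, 270.9, 162.2]
tool_rot: [-3.14, -0.001, 1.579]
force: [0.2, -0.4, 1.0]
width: 85.3
gripper_force: 0.0
```

View pics/t4.png

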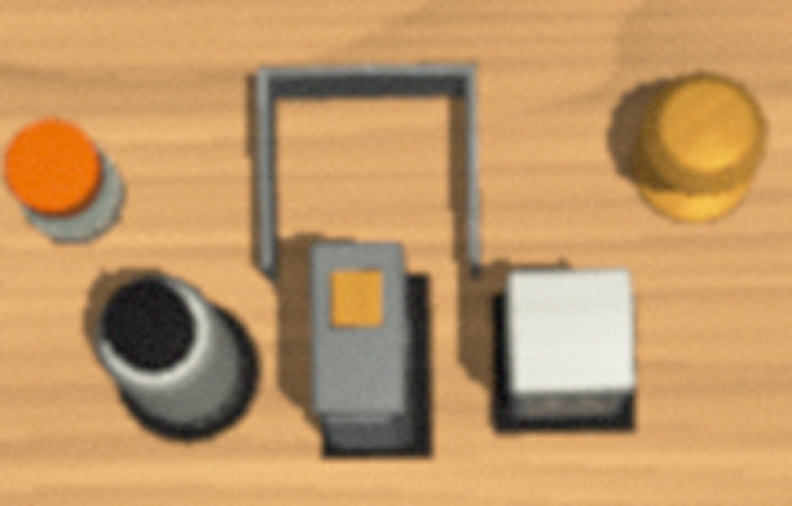

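View pics/s4.png

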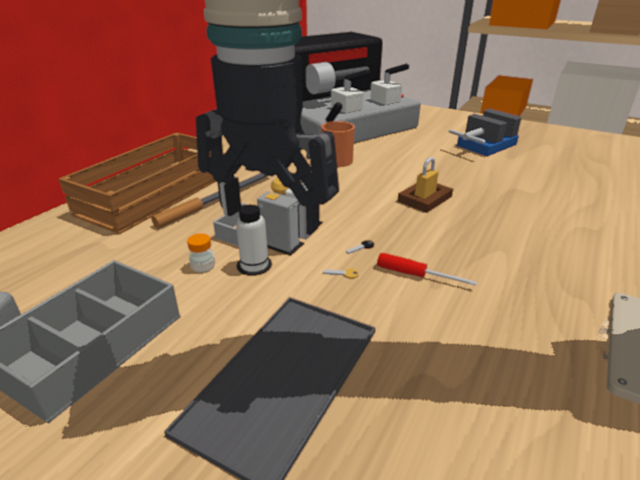

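Top view: can, latch and tin are each centred on their own pads (cap at 150,323; latch top at 358,330; lid at 571,330). Side view: the padlock stands in the cradle at (428,180), and the gripper is clear of everything. Handing in.

```bash
python3 -c "
from cell import ctrl;print(ctrl.finish_job())"
```

```text
the job is handed in; nothing more can be done
None
```

The job is handed in at about 48 s: the padlock stands in the cradle's pocket, and the can, tin and latch case are each back upright on their own pads, as the last pictures showed; the hand-in returned no verdict.

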